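# Feed a sample carrier down the tester's loading chute to its stop

## Robot

A 6-joint arm with a two-finger parallel gripper is mounted at the origin on the work surface. World frame = base frame: x ahead of the robot, y to its left, z up, the work surface at z = 0. Lengths are in mm, angles in rad, forces in N, time in s.
With the tool pointing down it reaches from about 275 to 750 mm from the base axis. Payload 10.2 kg.
Tool frame: the origin (TCP) lies at the very end of the fingers, on their centre line; the grasp point (between the pads) lies 19 mm behind it; x points along the fingers, y is the direction in which the jaws open and shut, and the axes are right-handed (so a half turn about x gives the same grasp; the last joint's range is limited). The gripper opens to 85 mm and grips with 20 to 120 N. Pads are 22 mm wide; open, the fingers measure 114 mm over their backs; the gripper's body (76 mm by 85 mm) begins 54 mm behind the grasp point. The pads swing forward as they close: fully open they stand 13 mm farther back than shut.
Start: joints at [-1.56, 0.313, 1.498, -0, 1.331, -0.223], TCP at [121.616, -510.725, 199.894] pointing down, gripper open.
Joint ranges: [-2.94, 2.94], [-0.97, 2.17], [0.19, 2.56], [-1.23, 4.37], [0.02, 3.11], [-2.88, 2.88]. Speed limits (rad/s): [2.39, 2.39, 3.01, 3.14, 3.14, 3.14].

## Interface

Orientations are given as a unit quaternion [w, x, y, z].
In Python, from rig import ctrl gives the robot as it stands. The module is installed in compiled form; this text tells all that it offers.
- The arm moves only by the tool move_arm, never from a script. Its argument "targets" is a list that holds one entry, the list of rows, each a list of 7 numbers: the opening, from 0 (shut) to 1 (fully open), then the shift along the tool's x, y, z each as a share of 150 mm, from -1 to 1, then the turn, a rotation vector about the tool's x, y, z each as a share of 60 degrees, from -1 to 1. A call has 1 to 5 rows; each row shifts and turns the commanded pose from where the row before left it, along the tool's axes as they then stand; what a row does not reach is not made up. A row lasts 1/10 s, in which the tool goes at most 50 mm and 8.59 degrees, less where a joint would pass 70% of its speed; a pose out of reach is approached as far as the arm can. A call with a number of a shift or a turn outside -1 to 1 is refused whole. A call with a gripper value outside its range is refused whole. The fingers move at their own pace and stop on an object; "force" is the grip in N (left out, the last holds). Time passes only in rows, so rows that do not move let the fingers close. It gives the time, the measured TCP pose, the force and the opening at its end, in the units of the state.
- ctrl.sense(): the state, without advancing time (a new reading comes with each control period).
- ctrl.capture(name): name is "side" or "top" or "wrist"; returns the picture (384x512x3 uint8, red, green, blue); there is no depth.
- ctrl.calibration(name): a dict with "camera_matrix" (3x3 intrinsics, pixels), "D" ([k1, k2, p1, p2, k3] as OpenCV has them; the pictures are not rectified), "extrinsics" (4x4, takes a point from world to camera coordinates); the wrist camera has in their place "tool_from_camera" (4x4, takes a point from camera to tool coordinates, whose origin is the TCP and whose axes are the tool frame's). Camera axes: x right, y down, z forward; pixel columns grow to the right and rows downward; lengths in mm; the calibration is good to about 2 mm. A picture is of the moment at which its call begins: read the wrist's pose just before it. calibration takes no time and is no camera call.
- ctrl.finish_job(): hands the job in, once; it reports no verdict.
Trained networks look in the newest picture that a camera, given by its name, has taken for a name from the list of things; names that differ only in an ending like _2 or _b are one class to them, and where a whole thing is asked for, a point or a joint stands for the part that bears it (a point fixed in the world has none). Each returns a list of dicts, best first, with "confidence" (0 to 1); they miss things now and then, are a little off and sometimes report something else, mostly with a low value. They report only what shows in the picture. A call takes as long as a camera call. They do not tell look-alikes from the thing itself.
- ctrl.recognise(label, camera): "point" ([row, column] in pixels, amid what is visible of it).
- ctrl.cut_out(label, camera): "pixels" (384x512 bool, what is visible of it) and "point" ([row, column] in pixels, amid what is visible of it).
The state is a dict: "time_s": time; "joints": joint angles; "dq": joint speeds; "tau": joint torques, N m; "eef_pos": TCP position; "ee_rot": TCP orientation; "force": force on the tool from outside, world axes, zero at the start; "wrist_torque": the same for the moment, N m; "grip_width": opening from 0.0 (shut) to 1.0 (fully open).
Only numpy, scipy, OpenCV 4.12 (cv2) and the standard library are available. Lean on these libraries where they do the work, as an engineer would, in place of code of your own. Each camera call takes 0.05 s, during which the arm holds its last target.

## Task

Pick up the large round sample carrier and set it chip side up in the upper part of the sloped loading chute, and let go of it. Then push it gently down the chute, past the drag spring, until it rests firmly against the spring-loaded escapement stop without forcing the stop, and leave it there; do not disturb the other things on the bench.

Things in the scene. Friction and masses are not known exactly. Their poses are not given: they have to be found in the camera images.
- puck: the part: plain steel disc (sample carrier), 44 mm diameter, 22 mm high, about 0.2 kg, a small black chip on its top; stands on the bench. Origin: centre of its underside, z up. It is the larger of the two round carriers.
- channel: the chute: fixed straight aluminium channel sloping down 14 degrees. Origin on its sliding floor, on the centre line, 95 mm above the bench; x downhill along the floor, z perpendicular to the floor, y across. Floor from x = -160 (open upper end) to +130 mm. Side walls: 8 mm high, 54 mm apart inside, up to x = -50; narrowing to x = -20; then 16 mm high, 48 mm apart.
- load_point (a point): a point on the floor in the middle of the chute's upper part (x = -105 mm of the chute), where the carrier is to be set down (centre uphill of x = -40 mm); friction keeps it where it is left
- leaf_start (a point): where the drag spring begins to bear fully (x = 0 of the chute): a steel leaf, 10 mm high, on the +y side from x = -25 (tapered lead-in) to +100 mm, standing 7 mm into the channel. It presses the carrier against the other wall: with the carrier's centre from x = 0 on, pushing takes an even drag of about 2.5 to 6 N, different each time and felt only while it moves; left, the carrier stays.
- escapement: the escapement: grey housing 45 x 62 x 40 mm across the chute's lower end, uphill face at x = +130 mm of the chute (this frame is the chute's own: same origin and axes). From it a sprung stop pad on a rod (dark steel, 30 mm wide, 16 mm high) reaches uphill into the channel; it gives 0.5 mm per newton. More than 12 N on the stop forces it.
- stop_range_mid (a point): a point on the chute floor at x = +94 mm: only the middle of the stop's adjusting range. The pad's face is set anew each time, anywhere within 18 mm uphill or downhill of it, and is not measured: there the pushing force climbs steadily above the drag. 3 to 6 N above the drag is a good firm seat.
- small_puck: another carrier, leave alone: steel disc 30 mm diameter, 22 mm high; origin centre of underside
- square_carrier: another carrier, leave alone: steel square 44 x 44 x 22 mm; origin centre of underside
- dish_a: shallow glass dish, 90 mm diameter, 14 mm high, leave alone; origin centre of underside
- dish_b: same kind of dish, leave alone
- dish_c: same kind of dish, leave alone
- marker: marker pen 135 mm long along its x, 20 mm high, lying, leave alone
- tweezers: steel tweezers 135 mm long along x, 4 mm high, lying, leave alone
- vial: small vial 26 mm diameter, 50 mm high, leave alone; origin centre of underside
There are look-alikes about, which are no part of the job. What is shaped like the puck but yellow is not meant.

How it is judged (in metres and radians):
On the way, in this order (a step that is already met when the one before it is completed fails the run):
1. the large round carrier lies chip up on the floor of the chute's upper part (centre uphill of x = -30 mm), let go and still (y of puck in the frame of channel between -0.008 and 0.008 m and z of puck in the frame of channel between -0.003 and 0.004 m and angle between the z axis of puck and the z axis of channel, either way round below 0.1 rad and angle between puck's own z axis and vertical below 0.5 rad and x of puck in the frame of channel between -0.155 and -0.03 m and contact force between puck and the fingers below 0.1 N and linear speed of puck below 0.01 m/s), for 0.3 s.
2. the carrier has been pushed against the stop with at least 1 N (y of puck in the frame of channel between -0.008 and 0.008 m and z of puck in the frame of channel between -0.003 and 0.004 m and angle between the z axis of puck and the z axis of channel, either way round below 0.1 rad and angle between puck's own z axis and vertical below 0.5 rad and contact force between puck and escapement above 1 N), for 0.2 s.
At the end, for the whole second after the job is handed in: The large round carrier lies chip up and flat on the chute floor (within 4 mm in height, 8 mm of the centre line, 0.1 rad), at rest, released, and bears on the escapement stop with more than 0.3 N (y of puck in the frame of channel between -0.008 and 0.008 m and z of puck in the frame of channel between -0.003 and 0.004 m and angle between the z axis of puck and the z axis of channel, either way round below 0.1 rad and angle between puck's own z axis and vertical below 0.5 rad and contact force between puck and escapement above 0.3 N and contact force between puck and the arm below 0.1 N and contact force between puck and the fingers below 0.1 N and linear speed of puck below 0.01 m/s); the robot touches nothing.
It fails at once if the escapement stop is forced: more than 12 N on it (contact force between escapement and anything else above 12 N).
It fails at once if another thing on the bench is moved by more than 15 mm (distance of any of small_puck, square_carrier, dish_a, dish_b, dish_c, marker, tweezers, vial from where it was at the start of the episode above 0.015 m).
It also fails if it takes over 64 s, if anything falls off the work surface, if the arm or the gripper's body presses on something with over 40 N, if the wrist force passes 120 N, or if a joint passes its speed limit or range.

## Working session

There is one attempt and no reset: what is moved stays moved. The work goes in short steps, Python scripts to look and compute and a tool call to move; the robot and the scene stay as the last step left them, time stands still between calls to the robot, and variables do not carry over. Pictures are saved under pics/ and viewed, and the job is handed in when it is done.

Besides the shell and the picture viewer there is one more tool, called after ">>>" by a JSON object that holds its "op" and its "data". move_arm: Moves the arm, as the interface text tells. Shift numbers are shares of 150 mm and turn numbers shares of 60 degrees, none past 1 either way. Its arguments: {"type":"object","properties":{"targets":{"type":"array","items":{"type":"array","items":{"type":"array","items":{"type":"number","minimum":-1,"maximum":1}}}},"force":{"type":"number"}},"required":["targets"]}

```bash
mkdir -p pics; ls; python3 - <<'E'
from rig import ctrl
import cv2, numpy as np
np.set_printoptions(precision=3,suppress=True)
s=ctrl.sense()
print(s)
for n in ("top","side"):
    im=ctrl.capture(n); cv2.imwrite(f"pics/{n}0.png",im[:,:,::-1])
    c=ctrl.calibration(n); print(n,c)
    for l in ("puck","channel","escapement"):
        for d in ctrl.recognise(l,n)[:4]: print(l,d)
print(ctrl.calibration("wrist"))
E
```

```text
pics
{'time_s': 0.0, 'joints': array([-1.56 ,  0.313,  1.498, -0.   ,  1.331, -0.223]), 'dq': array([ 0.   , -0.001, -0.002,  0.   ,  0.001,  0.001]), 'tau': array([  0.001, -41.227, -25.974,  -0.   ,   0.004,  -0.   ]), 'eef_pos': array([ 121.603, -510.412,  199.332]), 'ee_rot': array([ 0.082,  0.702,  0.083, -0.702]), 'force': array([ 0.595, -0.003,  0.574]), 'wrist_torque': array([-0.046, -0.011,  0.014]), 'grip_width': 0.9973826048317608}
top {'camera_matrix': array([[390.373,   0.   , 250.305],
       [  0.   , 390.373, 197.193],
       [  0.   ,   0.   ,   1.   ]]), 'D': array([-0.133,  0.   ,  0.   ,  0.   ,  0.   ]), 'extrinsics': array([[  -0.019,   -1.   ,    0.001,   32.287],
       [  -0.994,    0.019,   -0.105,  558.52 ],
       [   0.104,   -0.004,   -0.995, 1198.532],
       [   0.   ,    0.   ,    0.   ,    1.   ]])}
puck {'point': [170.1, 324.8], 'confidence': 0.67}
puck {'point': [197.1, 323.3], 'confidence': 0.65}
puck {'point': [207.9, 287.1], 'confidence': 0.61}
puck {'point': [246.7, 266.4], 'confidence': 0.2}
channel {'point': [187.3, 204.7], 'confidence': 0.6}
[... 529 characters left out ...]
, 279.0], 'confidence': 0.74}
puck {'point': [278.0, 318.0], 'confidence': 0.56}
channel {'point': [172.7, 257.4], 'confidence': 0.78}
escapement {'point': [153.5, 256.3], 'confidence': 0.73}
escapement {'point': [172.7, 259.4], 'confidence': 0.38}
escapement {'point': [243.6, 197.1], 'confidence': 0.17}
{'camera_matrix': array([[267.026,   0.   , 250.715],
       [  0.   , 267.026, 190.068],
       [  0.   ,   0.   ,   1.   ]]), 'D': array([0.011, 0.   , 0.   , 0.   , 0.   ]), 'tool_from_camera': array([[  -0.   ,   -0.285,    0.959, -175.396],
       [   1.   ,    0.   ,    0.   ,   -0.762],
       [  -0.   ,    0.959,    0.285,  -72.43 ],
       [   0.   ,    0.   ,    0.   ,    1.   ]])}
```

View pics/top0.png

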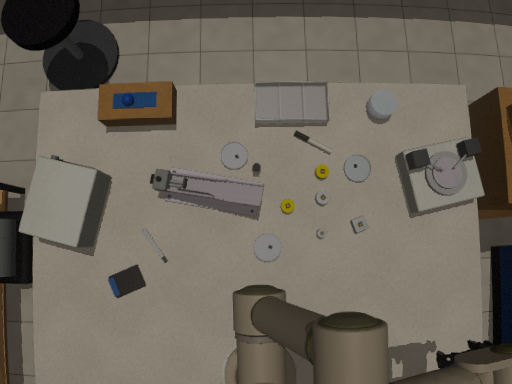

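View pics/side0.png

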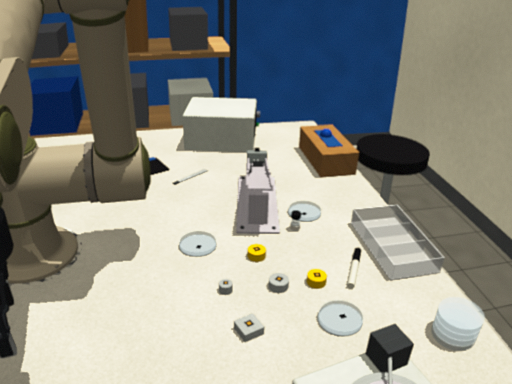

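```bash
python3 - <<'E'
import cv2
a=cv2.imread('pics/top0.png')[135:275,110:370]; cv2.imwrite('pics/top0z.png',cv2.resize(a,(780,420),interpolation=cv2.INTER_CUBIC))
a=cv2.imread('pics/side0.png')[110:310,140:400]; cv2.imwrite('pics/side0z.png',cv2.resize(a,(780,600),interpolation=cv2.INTER_CUBIC))
E
```

```text
(no output)
```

View pics/top0z.png

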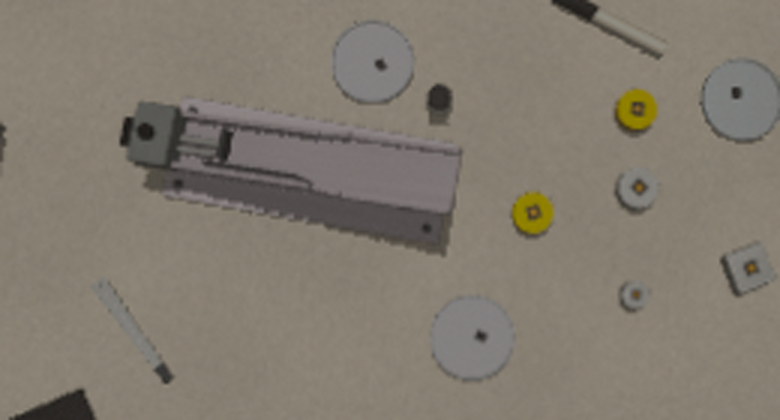

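View pics/side0z.png

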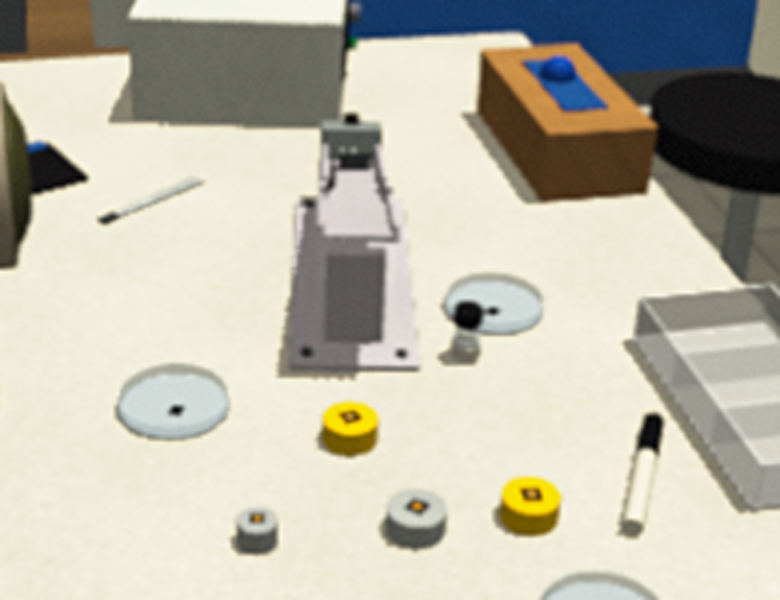

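```bash
cat > h.py <<'E'
from rig import ctrl
import cv2, numpy as np
from scipy.spatial.transform import Rotation as R
from scipy.optimize import least_squares
np.set_printoptions(precision=3,suppress=True)
def toolT(s):
    T=np.eye(4); q=s['ee_rot']; T[:3,:3]=R.from_quat([q[1],q[2],q[3],q[0]]).as_matrix(); T[:3,3]=s['eef_pos']; return T
def cam(n,s=None):
    c=ctrl.calibration(n)
    if n=='wrist': E=np.linalg.inv(toolT(s)@c['tool_from_camera'])
    else: E=c['extrinsics']
    return c['camera_matrix'],c['D'],E
def proj(C,P):
    K,D,E=C
    return cv2.projectPoints(np.asarray(P,float).reshape(-1,1,3),cv2.Rodrigues(E[:3,:3])[0],E[:3,3],K,D)[0][:,0]
def onz(C,uv,z):
    K,D,E=C; p=cv2.undistortPoints(np.array([[uv]],float),K,D)[0,0]
    d=E[:3,:3].T@np.array([p[0],p[1],1]); o=-E[:3,:3].T@E[:3,3]
    return o+d*(z-o[2])/d[2]
def chanT(x,y,yaw,z=95):  # yaw: heading of downhill in world xy
    T=np.eye(4); T[:3,:3]=(R.from_euler('z',yaw)*R.from_euler('y',np.radians(14))).as_matrix(); T[:3,3]=[x,y,z]; return T
def cp(T,P): P=np.asarray(P,float).reshape(-1,3); return P@T[:3,:3].T+T[:3,3]
E
python3 - <<'E'
from h import *
s=ctrl.sense(); print(toolT(s))
t=cam('top'); sd=cam('side')
print('puck top',onz(t,(323.3,197.1),15),'side',onz(sd,(279,283),15), onz(sd,(279.0,278),22))
print('small',onz(t,(321,234),15),'yellow',onz(t,(322,171.5),15),onz(t,(287.5,206),15))
# rough channel from upper end centre & escapement
c0=onz(t,(110+435/3,135+178/3),95); 
a=onz(t,(110+457/3,135+150/3),140);b=onz(t,(110+448/3,135+212/3),140); e=onz(t,(164,180),100)
print(a,b,e)
E
```

```text
[[  -0.       0.232   -0.973  121.592]
 [   0.      -0.973   -0.232 -510.689]
 [  -1.      -0.      -0.     199.807]
 [   0.       0.       0.       1.   ]]
puck top [ 556.339 -211.956   15.   ] side [ 555.291 -218.398   15.   ] [ 556.948 -210.526   22.   ]
small [ 438.958 -200.287   15.   ] yellow [ 639.297 -211.105   15.   ] [530.114 -96.236  15.   ]
[581.923 -13.328 140.   ] [522.599  -3.417 140.   ] [608.377 279.274 100.   ]
```

>>> {"op": "move_arm", "data": {"targets": [[[1,0,-0.115,-0.298,0,0,0],[1,0,-0.115,-0.298,0,0,0],[1,0,-0.115,-0.298,0,0,0],[1,0,-0.115,-0.298,0,0,0],[1,0,-0.115,-0.298,0,0,0]]]}}

```text
time_s: 0.9
eef_pos: [320.4, -373.7, 200.1]
ee_rot: [0.082, 0.702, 0.082, -0.702]
force: [0.6, -0.7, -0.1]
grip_width: 0.999
```

>>> {"op": "move_arm", "data": {"targets": [[[1,0,-0.115,-0.298,0,0,0],[1,0,-0.115,-0.298,0,0,0],[1,0,-0.115,-0.298,0,0,0],[1,0,-0.115,-0.298,0,0,0],[1,0,-0.115,-0.298,0,0,0]]]}}

```text
time_s: 1.4
eef_pos: [518.0, -237.9, 200.0]
ee_rot: [0.083, 0.702, 0.082, -0.702]
force: [0.1, -0.4, -0.1]
grip_width: 0.996
```

>>> {"op": "move_arm", "data": {"targets": [[[1,0,0,0,0.14,0,0],[1,0,0,0,0.14,0,0],[1,0,0,0,0.13,0,0],[1,0,0,0,0,0,0]]]}}

```text
time_s: 1.8
eef_pos: [516.5, -239.2, 199.8]
ee_rot: [0.069, -0.704, 0.069, 0.704]
force: [-0.1, 0.5, -1.1]
grip_width: 1.002
```

```bash
python3 - <<'E'
from h import *
s=ctrl.sense(); print(s['time_s'],s['joints']);print(toolT(s))
im=ctrl.capture('wrist'); cv2.imwrite('pics/w1.png',cv2.resize(im[:,:,::-1],(768,576)))
import pickle; pickle.dump((s,im),open('w1.pkl','wb'))
C=cam('wrist',s)
for l in ('puck','channel','escapement'):
    for d in ctrl.recognise(l,'wrist')[:4]: print(l,d,onz(C,d['point'][::-1],15))
E
```

```text
1.8 [-0.639  0.411  1.359  0.     1.371  1.128]
[[  -0.      -0.195   -0.981  516.544]
 [   0.      -0.981    0.195 -239.24 ]
 [  -1.      -0.       0.     199.781]
 [   0.       0.       0.       1.   ]]
puck {'point': [173.2, 147.4], 'confidence': 0.88} [533.943 -96.773  15.   ]
puck {'point': [144.1, 220.7], 'confidence': 0.72} [ 553.13  -204.899   15.   ]
puck {'point': [70.9, 210.5], 'confidence': 0.64} [ 643.24  -212.938   15.   ]
channel {'point': [211.2, 9.5], 'confidence': 0.89} [518.654 112.227  15.   ]
escapement {'point': [76.2, 6.6], 'confidence': 0.67} [685.331  35.675  15.   ]
```

View pics/w1.png

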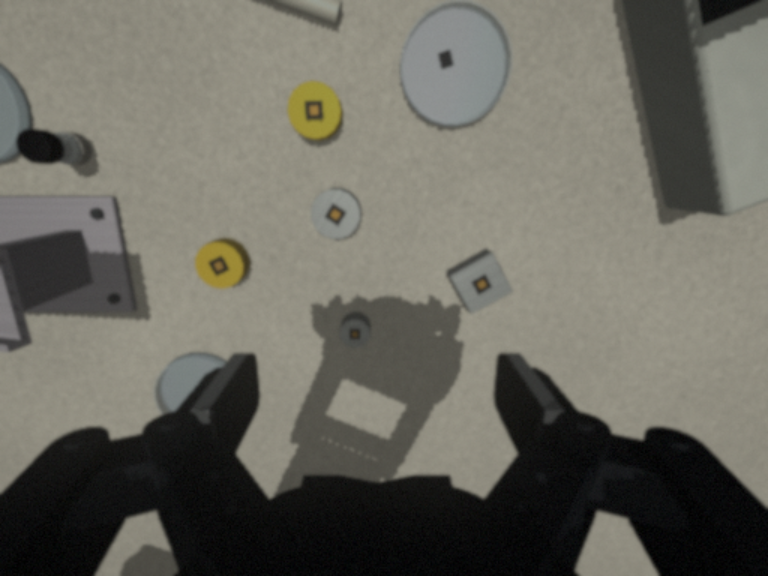

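>>> {"op": "move_arm", "data": {"targets": [[[1,0.1,-0.13,-0.1,0,0,0],[1,0.2,-0.123,-0.11,0,0,0],[1,0.2,0,0,0,0,0],[1,0,0,0,0,0,0]]]}}

```text
time_s: 2.4
eef_pos: [553.2, -206.9, 121.1]
ee_rot: [0.069, -0.701, 0.067, 0.706]
force: [-0.4, 0.5, 0.4]
grip_width: 0.996
```

```bash
python3 - <<'E'
from h import *
s=ctrl.sense(); print(s['time_s'],s['joints']);print(toolT(s))
im=ctrl.capture('wrist'); cv2.imwrite('pics/w2.png',cv2.resize(im[:,:,::-1],(768,576)))
import pickle; pickle.dump((s,im),open('w2.pkl','wb'))
C=cam('wrist',s)
for d in ctrl.cut_out('puck','wrist')[:4]:
    v,u=np.nonzero(d['pixels']); print(d['confidence'],d['point'],len(u),u.min(),u.max(),v.min(),v.max(),onz(C,d['point'][::-1],15))
print(proj(C,[s['eef_pos']]))
E
```

```text
2.4 [-0.556  0.528  1.392 -0.     1.229  1.208]
[[  -0.006   -0.192   -0.981  553.153]
 [   0.004   -0.981    0.192 -206.866]
 [  -1.      -0.003    0.007  121.141]
 [   0.       0.       0.       1.   ]]
0.79 [216.5, 157.2] 1372 138 181 195 236 [530.714 -93.494  15.   ]
0.72 [93.9, 240.1] 1717 217 261 70 118 [ 640.92  -212.374   15.   ]
0.65 [178.3, 252.3] 1368 234 273 156 198 [ 553.986 -207.843   15.   ]
[[251.627 217.169]]
```

View pics/w2.png

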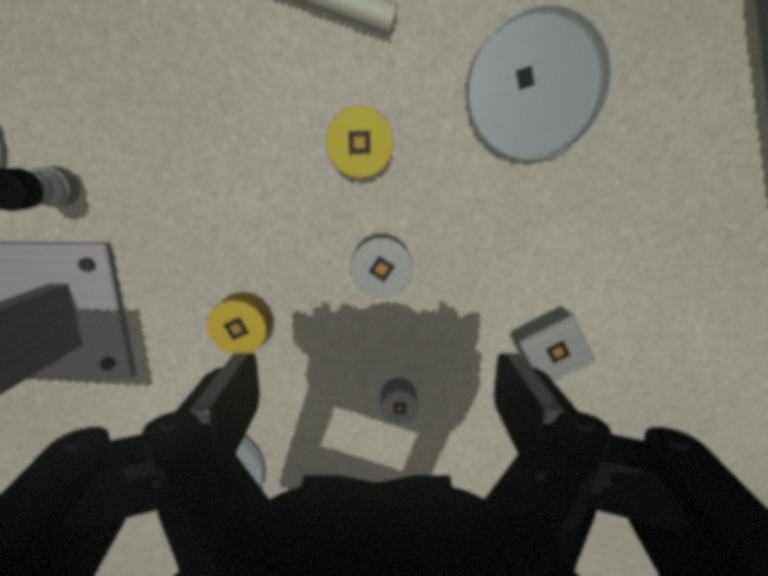

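```bash
python3 - <<'E'
from h import *
import pickle
s,im=pickle.load(open('w2.pkl','rb')); C=cam('wrist',s)
print(onz(C,(254,178.7),22))
T=toolT(s); print((T[:3,:3].T@(onz(C,(254,178.7),22)-s['eef_pos'])))
a=im[140:220,210:300]; cv2.imwrite('pics/w2z.png',cv2.resize(a[:,:,::-1],None,fx=6,fy=6,interpolation=cv2.INTER_CUBIC))
E
```

```text
[ 554.99  -209.851   22.   ]
[99.115  2.839 -3.075]
```

View pics/w2z.png

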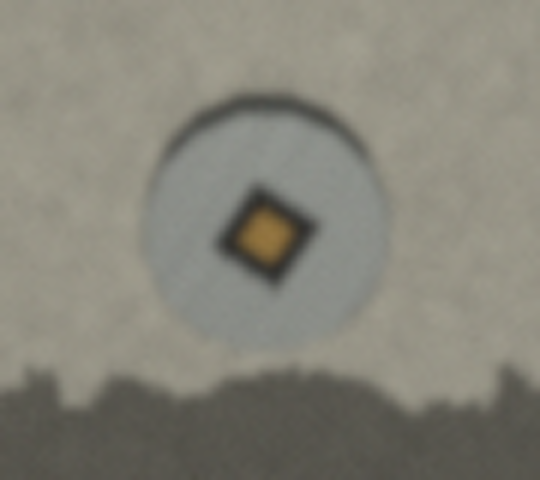

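>>> {"op": "move_arm", "data": {"targets": [[[1,0.25,0.02,-0.02,0,0,0],[1,0.25,0,0,0,0,0],[1,0.2,0,0,0,0,0],[1,0.07,0,0,0,0,0],[1,0,0,0,0,0,0]]]}}

```text
time_s: 3.0
eef_pos: [557.3, -212.3, 10.1]
ee_rot: [-0.069, 0.704, -0.069, -0.704]
force: [0.0, -0.5, 0.1]
grip_width: 1.002
```

>>> {"op": "move_arm", "data": {"targets": [[[0,0,0,0,0,0,0],[0,0,0,0,0,0,0],[0,0,0,0,0,0,0],[0,0,0,0,0,0,0],[0,0,0,0,0,0,0]]], "force": 40}}

```text
time_s: 3.5
eef_pos: [557.3, -211.8, 9.8]
ee_rot: [-0.069, 0.704, -0.069, -0.704]
force: [-0.8, 0.1, 0.6]
grip_width: 0.145
```

>>> {"op": "move_arm", "data": {"targets": [[[0,0,0,0,0,0,0],[0,0,0,0,0,0,0]]]}}

```text
time_s: 3.7
eef_pos: [557.1, -211.7, 9.4]
ee_rot: [0.069, -0.704, 0.069, 0.704]
force: [0.1, 0.2, -0.7]
grip_width: -0.001
```

```bash
python3 - <<'E'
from h import *
s=ctrl.sense(); print(s['time_s'],s['force'],s['eef_pos'])
for n in('wrist','side'):
    im=ctrl.capture(n)
    if n=='side': im=cv2.resize(im[180:330,180:380],None,fx=3.8,fy=3.8)
    cv2.imwrite(f'pics/{n}3.png',im[:,:,::-1])
E
```

```text
3.7 [ 0.107  0.187 -0.687] [ 557.118 -211.747    9.401]
```

View pics/wrist3.png

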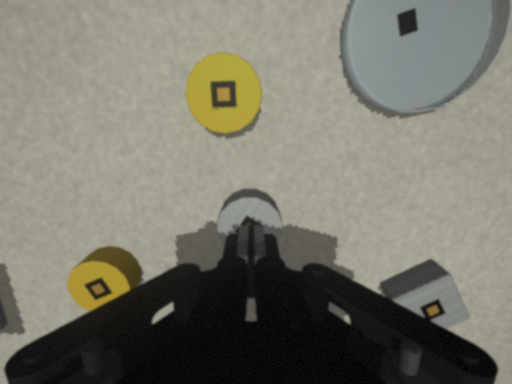

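View pics/side3.png

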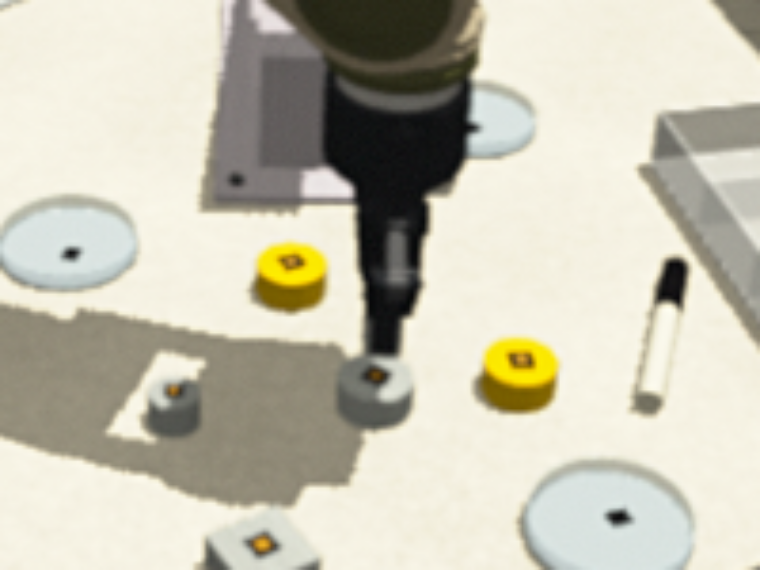

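```bash
python3 - <<'E'
from h import *
s=ctrl.sense(); C=cam('wrist',s)
print('tcp',proj(C,[s['eef_pos']]))
th=np.linspace(0,6.28,13)[:-1]
for c in [(555,-210),]:
    P=[(c[0],c[1],22)]+[(c[0]+22*np.cos(a),c[1]+22*np.sin(a),22) for a in th]
    print(proj(C,P))
S=cam('side'); print('side tcp',proj(S,[s['eef_pos'],(555,-210,22)]), 'crop', (proj(S,[s['eef_pos'],(555,-210,22)])-[180,180])*3.8)
im=cv2.imread('pics/wrist3.png')[170:290,190:320]; cv2.imwrite('pics/w3z.png',cv2.resize(im,None,fx=5,fy=5,interpolation=cv2.INTER_CUBIC))
E
```

```text
tcp [[251.624 217.173]]
[[249.636 227.826]
 [242.936 196.897]
 [227.192 204.291]
 [217.891 217.887]
 [217.338 233.68 ]
 [225.254 247.412]
 [239.286 255.72 ]
 [255.842 256.72 ]
 [270.888 250.193]
 [280.652 237.599]
 [282.382 221.953]
 [275.202 207.367]
 [260.748 198.049]]
side tcp [[278.929 282.93 ]
 [278.05  277.952]] crop [[375.929 391.133]
 [372.591 372.218]]
```

View pics/w3z.png

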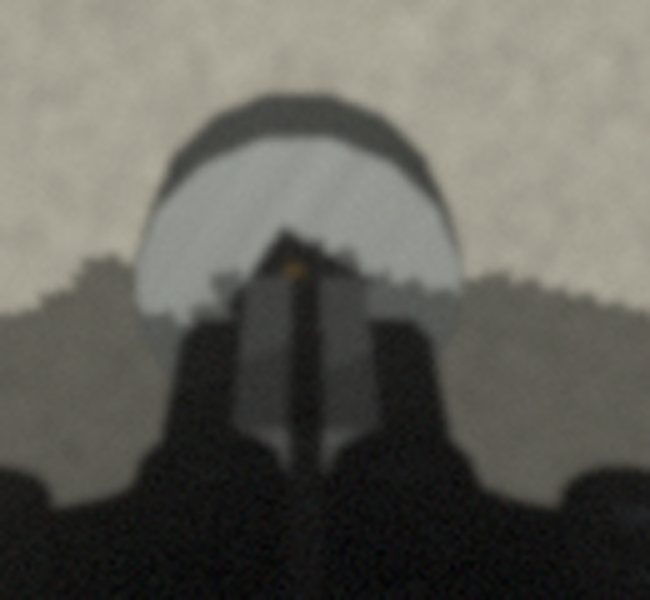

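>>> {"op": "move_arm", "data": {"targets": [[[1,0,0,0,0,0,0],[1,0,0,0,0,0,0],[1,0,0,0,0,0,0],[1,0,0,0,0,0,0],[1,0,0,0,0,0,0]]]}}

```text
time_s: 4.3
eef_pos: [557.1, -211.8, 9.4]
ee_rot: [0.069, -0.704, 0.069, 0.704]
force: [-0.3, 0.6, -0.4]
grip_width: 0.849
```

```bash
python3 - <<'E'
from h import *
s=ctrl.sense(); print(s['time_s'],s['force'],s['eef_pos'],s['grip_width'],s['joints'])
im=ctrl.capture('wrist'); 
C=cam('wrist',s); T=toolT(s)
im=cv2.resize(im,(768,576))
for X in (0,-13,-25,-40):
  for Y in (-42.5,42.5,0):
    for Z in (-11,11):
      p=proj(C,cp(T,[(X,Y,Z)]))[0]*1.5; cv2.circle(im,(int(p[0]),int(p[1])),3,{0:(255,0,0),-13:(0,255,0),-25:(0,0,255),-40:(255,0,255)}[X],-1)
cv2.imwrite('pics/w4.png',im[:,:,::-1])
im=ctrl.capture('side'); im=cv2.resize(im[180:330,180:380],None,fx=3.8,fy=3.8)
S=cam('side')
for X in (0,-13,-25,-40):
  for Y in (-42.5,42.5,0):
      p=(proj(S,cp(T,[(X,Y,0)]))[0]-180)*3.8; cv2.circle(im,(int(p[0]),int(p[1])),3,{0:(255,0,0),-13:(0,255,0),-25:(0,0,255),-40:(255,0,255)}[X],-1)
cv2.imwrite('pics/s4.png',im[:,:,::-1])
E
```

```text
4.3 [-0.281  0.558 -0.381] [ 557.123 -211.763    9.37 ] 0.8489293320060506 [-0.56   0.67   1.477  0.     0.995  1.207]
```

View pics/w4.png

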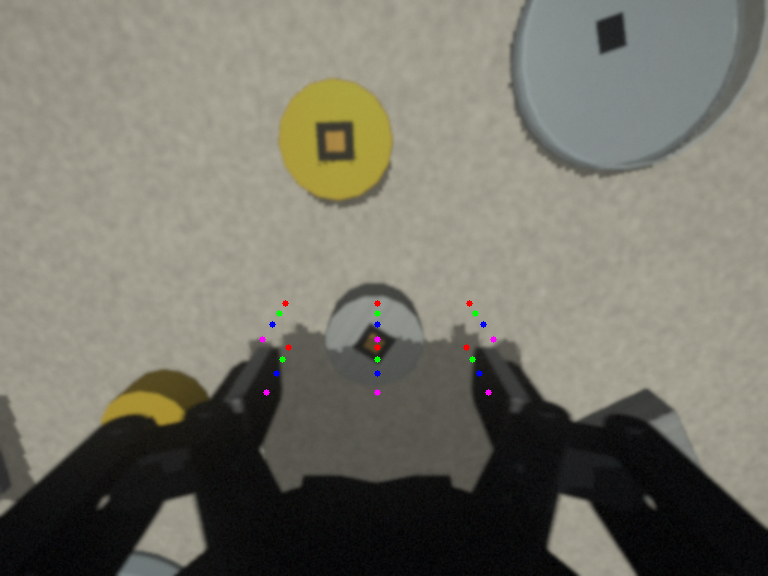

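View pics/s4.png

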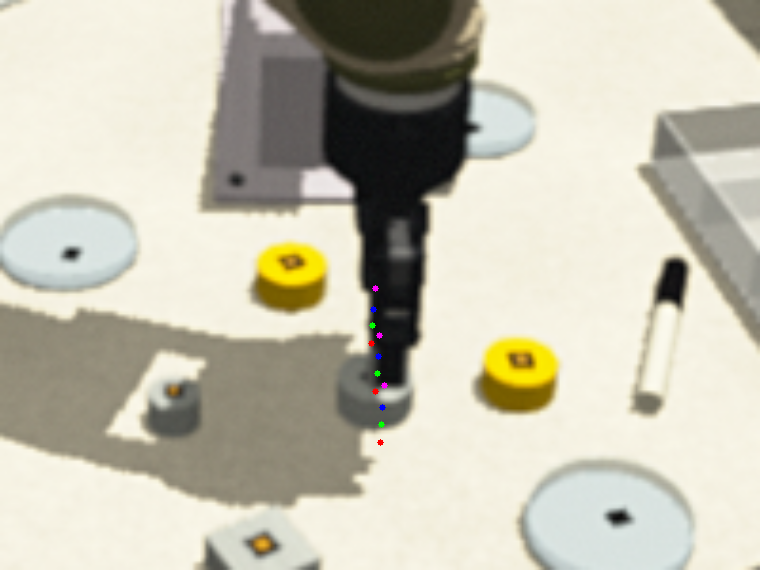

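>>> {"op": "move_arm", "data": {"targets": [[[1,0.08,0,0,0,0,0],[1,0.07,0,0,0,0,0],[1,0,0,0,0,0,0]]]}}

```text
time_s: 4.7
eef_pos: [556.0, -211.1, -15.4]
ee_rot: [0.07, -0.703, 0.068, 0.705]
force: [0.2, -0.1, -0.5]
grip_width: 0.998
```

```bash
python3 - <<'E'
from h import *
s=ctrl.sense(); print(s['time_s'],s['force'],s['eef_pos'],s['grip_width'],s['joints'])
im=ctrl.capture('wrist'); 
C=cam('wrist',s); T=toolT(s)
im=cv2.resize(im,(768,576))
cv2.imwrite('pics/w5.png',im[:,:,::-1])
im=ctrl.capture('side'); im=cv2.resize(im[200:310,220:340],None,fx=5,fy=5,interpolation=cv2.INTER_CUBIC)
cv2.imwrite('pics/s5.png',im[:,:,::-1])
E
```

```text
4.7 [ 0.179 -0.11  -0.533] [ 555.98  -211.074  -15.358] 0.997564657092048 [-0.56   0.706  1.49   0.     0.95   1.207]
```

View pics/w5.png

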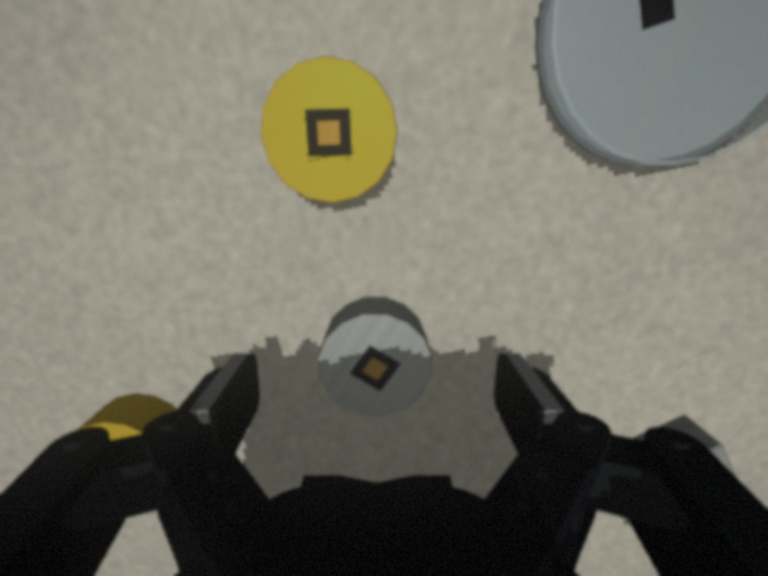

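View pics/s5.png

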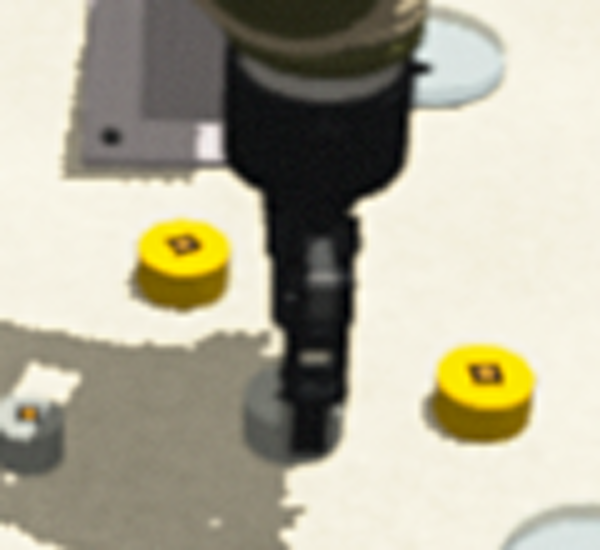

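```bash
python3 - <<'E'
from h import *
S=cam('side')
from scipy.optimize import fsolve
for y in(-251,-254,-257):
    print(y,fsolve(lambda q: proj(S,[(q[0],y,q[1])])[0]-[281.6,291],[556,20]))
E
```

```text
-251 [552.126  21.326]
-254 [551.192  24.072]
-257 [550.259  26.818]
```

>>> {"op": "move_arm", "data": {"targets": [[[1,0.05,0,0,0,0,0],[1,0.04,0,0,0,0,0],[1,0,0,0,0,0,0]]]}}

```text
time_s: 5.1
eef_pos: [556.6, -211.5, -27.6]
ee_rot: [0.069, -0.703, 0.069, 0.704]
force: [0.1, 0.0, 0.1]
grip_width: 1.0
```

>>> {"op": "move_arm", "data": {"targets": [[[0,0,0,0,0,0,0],[0,0,0,0,0,0,0],[0,0,0,0,0,0,0],[0,0,0,0,0,0,0],[0,0,0,0,0,0,0]]], "force": 40}}

```text
time_s: 5.6
eef_pos: [557.4, -212.0, -26.0]
ee_rot: [-0.069, 0.704, -0.069, -0.703]
force: [-1.1, -0.3, 6.2]
grip_width: 0.499
```

>>> {"op": "move_arm", "data": {"targets": [[[0,0,0,0,0,0,0],[0,-0.1,0,0,0,0,0],[0,-0.3,0,0,0,0,0],[0,-0.33,0,0,0,0,0],[0,0,0,0,0,0,0]]]}}

```text
time_s: 6.1
eef_pos: [560.1, -213.5, 90.3]
ee_rot: [-0.067, 0.708, -0.071, -0.7]
force: [-0.2, -0.3, -2.5]
grip_width: 0.499
```

```bash
python3 - <<'E'
from h import *
s=ctrl.sense(); print(s['time_s'],s['force'],s['eef_pos'],s['grip_width'],s['joints'])
im=ctrl.capture('wrist'); 
import pickle; pickle.dump((s,im),open('w6.pkl','wb'))
cv2.imwrite('pics/w6.png',cv2.resize(im,(768,576))[:,:,::-1])
im=ctrl.capture('side'); im=cv2.resize(im[150:310,200:360],None,fx=3.7,fy=3.7,interpolation=cv2.INTER_CUBIC)
cv2.imwrite('pics/s6.png',im[:,:,::-1])
E
```

```text
6.1 [-0.186 -0.267 -2.489] [ 560.096 -213.474   90.322] 0.4985303462547548 [-0.559  0.567  1.415  0.     1.148  1.207]
```

View pics/w6.png

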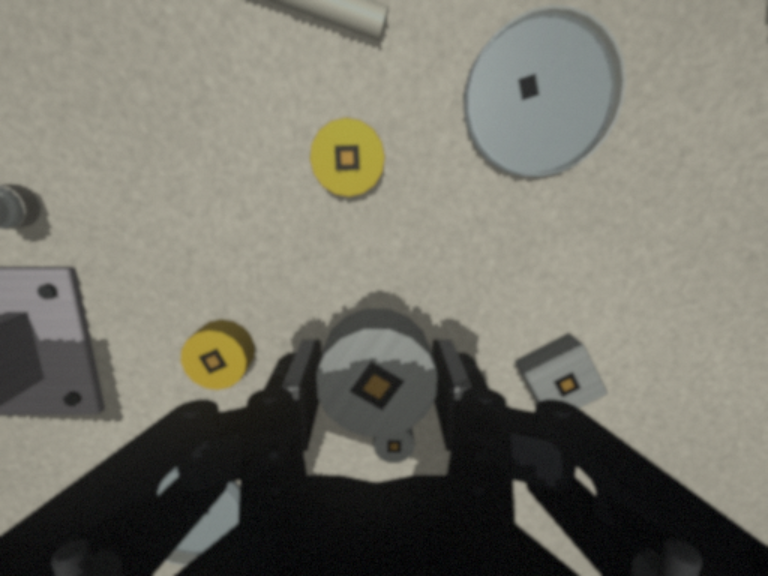

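View pics/s6.png

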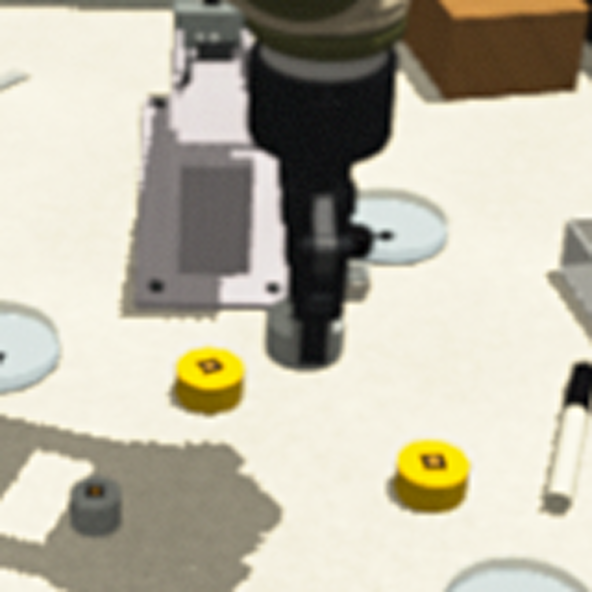

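>>> {"op": "move_arm", "data": {"targets": [[[0,-0.32,0,0,0,0,0],[0,-0.32,0,0,0,0,0],[0,-0.061,-0.285,0.095,0,0,0],[0,-0.061,-0.285,0.095,0,0,0],[0,-0.061,-0.285,0.095,0,0,0]]]}}

```text
time_s: 6.7
eef_pos: [538.9, -76.0, 205.0]
ee_rot: [0.07, -0.703, 0.069, 0.705]
force: [1.2, 0.3, -2.5]
grip_width: 0.496
```

>>> {"op": "move_arm", "data": {"targets": [[[0,-0.061,-0.285,0.095,0,0,0],[0,-0.061,-0.285,0.095,0,0,0],[0,-0.061,-0.285,0.095,0,0,0],[0,-0.061,-0.285,0.095,0,0,0],[0,0,0,0,0,0,0]]]}}

```text
time_s: 7.2
eef_pos: [516.2, 105.6, 242.7]
ee_rot: [0.068, -0.703, 0.067, 0.704]
force: [-0.4, -0.3, -2.3]
grip_width: 0.491
```

>>> {"op": "move_arm", "data": {"targets": [[[0,0,0,0,0,0,0]]]}}

```text
time_s: 7.3
eef_pos: [516.8, 101.8, 241.6]
ee_rot: [0.068, -0.703, 0.069, 0.705]
force: [0.3, -0.4, -2.0]
grip_width: 0.495
```

```bash
python3 - <<'E'
from h import *
s=ctrl.sense(); print(s['time_s'],s['force'],s['eef_pos'],s['grip_width'],s['joints']); print(toolT(s))
im=ctrl.capture('wrist'); 
import pickle; pickle.dump((s,im),open('w7.pkl','wb'))
cv2.imwrite('pics/w7.png',cv2.resize(im,(768,576))[:,:,::-1])
E
```

```text
7.3 [ 0.27  -0.395 -2.04 ] [516.792 101.823 241.62 ] 0.4945849615951267 [-0.028  0.292  1.417 -0.     1.435  1.737]
[[ -0.003  -0.192  -0.981 516.792]
 [ -0.     -0.981   0.192 101.823]
 [ -1.      0.001   0.003 241.62 ]
 [  0.      0.      0.      1.   ]]
```

View pics/w7.png

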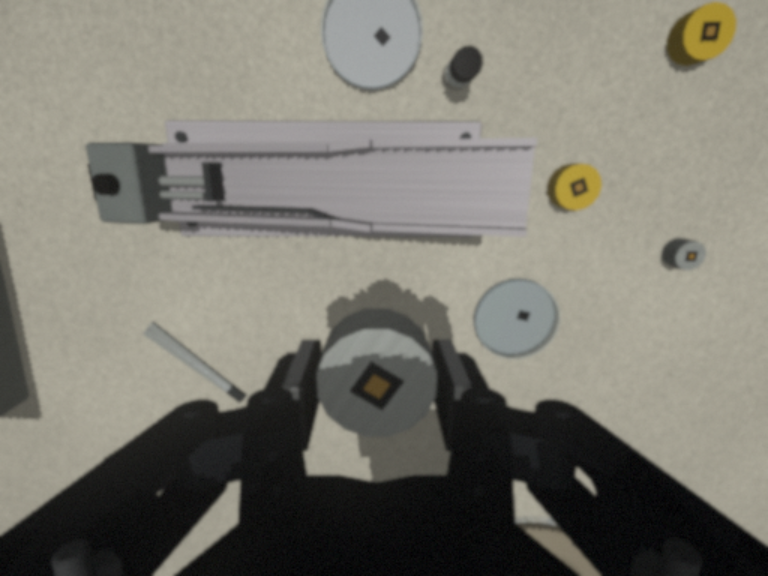

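```bash
python3 - <<'E'
import pickle,cv2
s,im=pickle.load(open('w7.pkl','rb'))
a=im[70:170,50:210]; b=im[70:170,200:370]
cv2.imwrite('pics/w7a.png',cv2.resize(a[:,:,::-1],None,fx=5,fy=5,interpolation=cv2.INTER_CUBIC))
cv2.imwrite('pics/w7b.png',cv2.resize(b[:,:,::-1],None,fx=4.7,fy=4.7,interpolation=cv2.INTER_CUBIC))
E
```

View pics/w7a.png

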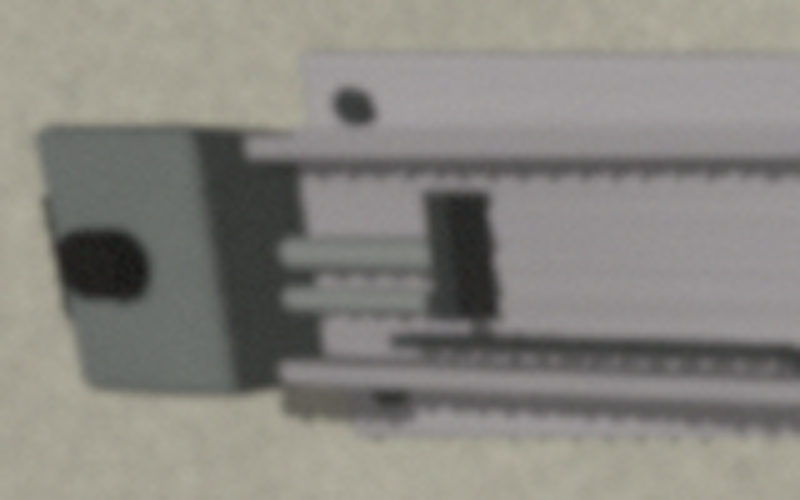

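View pics/w7b.png

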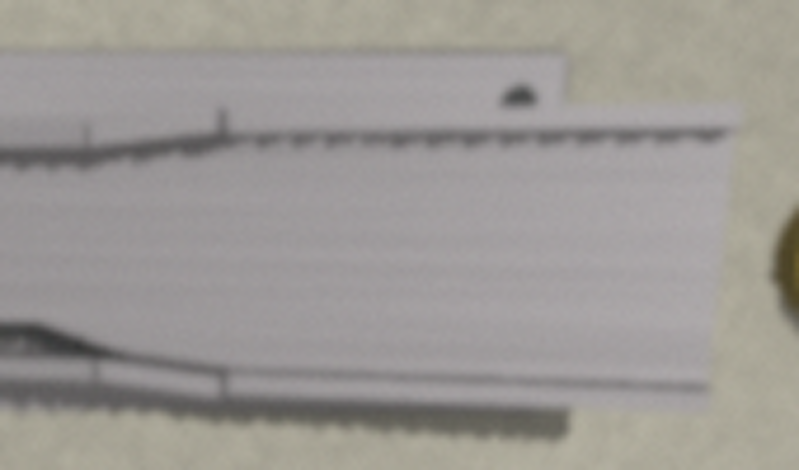

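```bash
cat > fit.py <<'E'
from h import *
import pickle
s,im=pickle.load(open('w7.pkl','rb')); C=cam('wrist',s)
b=lambda u,v:(200+u/4.7,70+v/4.7)
a=lambda u,v:(50+u/5,70+v/5)
pts=[((-160,-27,8),b(728,128)),((-50,-27,8),b(222,136)),((-160,27,8),b(708,386)),((-50,27,8),b(222,370)),
 ((-20,-24,16),b(88,150)),((-20,24,16),b(97,358))]
P=np.array([p for p,_ in pts],float); U=np.array([u for _,u in pts])
f=lambda q:(proj(C,cp(chanT(*q),P))-U).ravel()
def solve():
    return least_squares(f,[582,144,np.radians(79)]), least_squares(f,[582,144,np.radians(79),95])
E
python3 - <<'E'
from fit import *
r,r4=solve()
print(r.x,np.degrees(r.x[2]),r.fun.reshape(-1,2)); print(r4.x,np.degrees(r4.x[2]),abs(r4.fun).max())
np.save('chan.npy',r.x)
T=chanT(*r.x)
# housing/pad checks
from scipy.optimize import brentq
for z,uv in((16,a(462,255)),(0,a(492,255))):
    g=least_squares(lambda q: proj(C,cp(T,[(q[0],q[1],z)]))[0]-uv,[90,0]); print('pad',g.x)
im=cv2.resize(im,(768,576))
def L(im,C,p,q,k,off=0,col=(255,0,0)):
    P=np.array([np.array(p)+(np.array(q)-np.array(p))*t for t in np.linspace(0,1,20)],float)
    u=((proj(C,cp(T,P))-off)*k).astype(int); cv2.polylines(im,[u.reshape(-1,1,2)],False,col,1)
W=[]
for sg in(-1,1):
    W+=[((-160,27*sg,8),(-50,27*sg,8)),((-50,27*sg,8),(-20,24*sg,16)),((-20,24*sg,16),(130,24*sg,16)),((-160,27*sg,0),(-50,27*sg,0)),((-20,24*sg,0),(130,24*sg,0))]
W+=[((-160,-27,0),(-160,27,0)),((130,-31,0),(130,31,0)),((130,-31,40),(130,31,40)),((175,-31,40),(175,31,40))]
for w in W: L(im,C,*w,1.5)
cv2.imwrite('pics/fit.png',im[50:300,60:640,::-1])
t=ctrl.capture('top'); t0=t[150:230,140:280]; t0=cv2.resize(t0,None,fx=5,fy=5)
Ct=cam('top')
for w in W: L(t0,Ct,*w,5,np.array([140,150]))
cv2.imwrite('pics/fitt.png',t0[:,:,::-1])
E
```

```text
[582.419 140.924   1.381] 79.14255875131872 [[ 1.55  -0.354]
 [-0.231 -0.331]
 [-0.063  0.255]
 [ 0.155  0.509]
 [-0.697 -0.255]
 [-0.908  0.557]]
[582.229 140.624   1.382  91.709] 79.16638001342704 0.8745220511016782
pad [75.067 -3.322]
pad [78.007 -2.7  ]
```

View pics/fit.png

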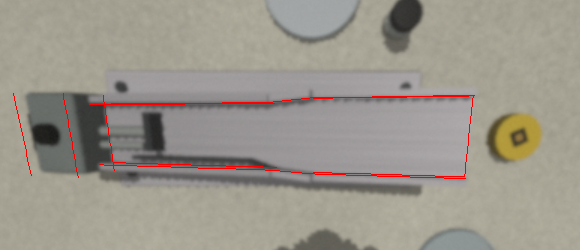

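View pics/fitt.png

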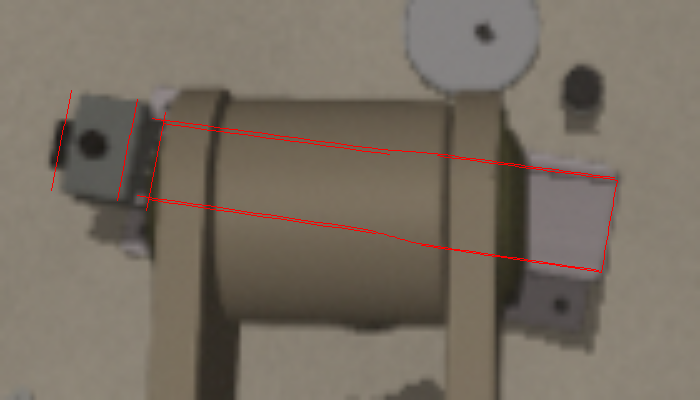

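```bash
cat > tgt.py <<'E'
from h import *
q=np.load('chan.npy'); T=chanT(*q)
Rt=np.column_stack([-T[:3,2],-T[:3,0],T[:3,1]])
if abs(np.linalg.det(Rt)-1)>1e-6: Rt[:,2]=np.cross(Rt[:,0],Rt[:,1])
def rep(off=(-26,0,3)):
    s=ctrl.sense(); M=toolT(s)
    print('t',s['time_s'],'F chan',T[:3,:3].T@s['force'],'grip',s['grip_width'])
    print('turn share',np.degrees(R.from_matrix(M[:3,:3].T@Rt).as_rotvec())/60)
    p=T[:3,:3].T@(cp(M,[off])[0]-T[:3,3]); print('pt in chan',p, 'tcp in chan',T[:3,:3].T@(M[:3,3]-T[:3,3]))
    return s,M,p
def shift(M,goal,off=(-26,0,3)):  # shift (mm, tool axes of ideal orientation) to bring off point to goal in chan
    cur=T[:3,3]+T[:3,:3]@np.array(goal)
    tcp=cur-Rt@np.array(off); return Rt.T@(tcp-M[:3,3])
E
python3 - <<'E'
from tgt import *
s,M,p=rep()
print(Rt); d=shift(M,(-105,0,25)); print(d,d/150)
E
```

```text
t 7.4 F chan [ 0.798 -0.485 -1.956] grip 0.4963990596636224
turn share [-0.006  0.003  0.233]
pt in chan [-92.279  59.406 154.975] tcp in chan [-86.023  56.469 129.731]
[[-0.046 -0.183 -0.982]
 [-0.238 -0.953  0.188]
 [-0.97   0.242  0.   ]]
[130.731  18.977 -59.469] [ 0.872  0.127 -0.396]
```

>>> {"op": "move_arm", "data": {"targets": [[[0,0,0,0,0,0,0.117],[0,0,0,0,0,0,0.116],[0,0.2,0.06,-0.2,0,0,0],[0,0.25,0.067,-0.196,0,0,0],[0,0,0,0,0,0,0]]]}}

```text
time_s: 7.9
eef_pos: [568.5, 51.7, 175.9]
ee_rot: [-0.016, -0.686, 0.156, 0.71]
force: [-1.2, 0.9, -2.8]
grip_width: 0.496
```

>>> {"op": "move_arm", "data": {"targets": [[[0,0.2,0,0,0,0,0],[0,0,0,0,0,0,0],[0,0,0,0,0,0,0]]]}}

```text
time_s: 8.2
eef_pos: [567.4, 47.9, 153.3]
ee_rot: [-0.017, -0.69, 0.155, 0.707]
force: [0.9, 0.3, -1.0]
grip_width: 0.494
```

```bash
python3 - <<'E'
from tgt import *
s,M,p=rep()
d=shift(M,(-105,0,10)); print(d,d/150)
im=ctrl.capture('wrist'); cv2.imwrite('pics/w8.png',cv2.resize(im,(768,576))[:,:,::-1])
im=ctrl.capture('side'); im=cv2.resize(im[100:280,180:380],None,fx=3.8,fy=3.2,interpolation=cv2.INTER_CUBIC)
cv2.imwrite('pics/s8.png',im[:,:,::-1])
E
```

```text
t 8.2 F chan [ 0.68  -0.874 -0.886] grip 0.4943836245429758
turn share [-0.007  0.002  0.   ]
pt in chan [-105.516    0.154   59.824] tcp in chan [-105.528   -2.783   33.816]
[49.816 -0.528 -0.217] [ 0.332 -0.004 -0.001]
```

View pics/w8.png

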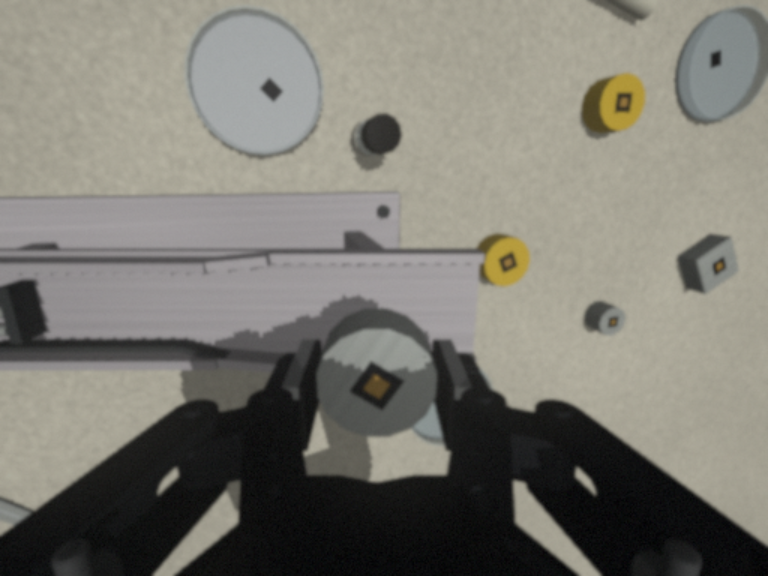

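View pics/s8.png

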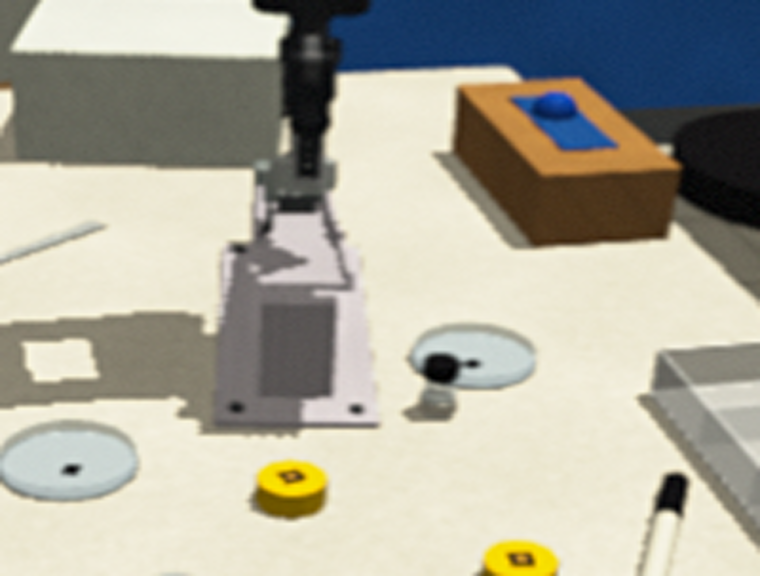

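>>> {"op": "move_arm", "data": {"targets": [[[0,0.16,0,0,0,0,0],[0,0.17,0,0,-0.006,0,0],[0,0,0,0,0,0,0],[0,0,0,0,0,0,0]]]}}

```text
time_s: 8.7
eef_pos: [565.8, 36.8, 106.3]
ee_rot: [-0.019, -0.691, 0.152, 0.707]
force: [0.5, 0.5, -1.4]
grip_width: 0.495
```

```bash
python3 - <<'E'
from tgt import *
s,M,p=rep()
d=shift(M,(-105,0,1)); print(d,d/150)
im=ctrl.capture('wrist'); cv2.imwrite('pics/w9.png',cv2.resize(im,(768,576))[:,:,::-1])
import pickle; pickle.dump((s,im),open('w9.pkl','wb'))
im=ctrl.capture('side'); im=cv2.resize(im[100:240,200:330],None,fx=5,fy=4.2,interpolation=cv2.INTER_CUBIC)
cv2.imwrite('pics/s9.png',im[:,:,::-1])
E
```

```text
t 8.7 F chan [ 0.935 -0.43  -1.222] grip 0.4951106758169058
turn share [-0.    -0.     0.001]
pt in chan [-104.984   -0.286   11.526] tcp in chan [-104.969   -3.287  -14.474]
[10.526  0.031  0.287] [0.07  0.    0.002]
```

View pics/w9.png

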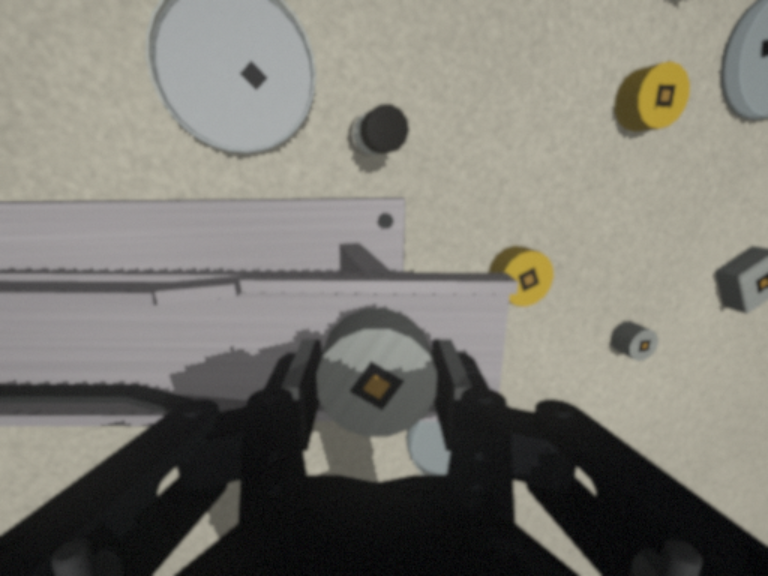

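View pics/s9.png

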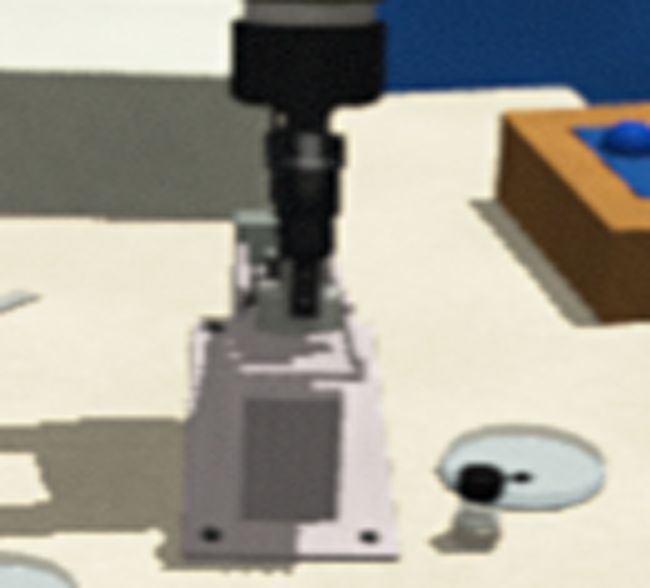

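```bash
python3 - <<'E'
from tgt import *
import pickle
s,im=pickle.load(open('w9.pkl','rb')); C=cam('wrist',s)
k=5; off=np.array([170,165]); a=cv2.resize(im[165:275,170:350],None,fx=4.4,fy=4.4,interpolation=cv2.INTER_CUBIC); k=4.4
b=a.copy()
def L(p,q,col):
    P=np.array([np.array(p)+(np.array(q)-np.array(p))*t for t in np.linspace(0,1,20)],float)
    u=((proj(C,cp(T,P))-off)*k).astype(int); cv2.polylines(b,[u.reshape(-1,1,2)],False,col,1)
for sg in(-1,1):
    L((-160,27*sg,8),(-50,27*sg,8),(255,0,0));L((-160,27*sg,0),(-50,27*sg,0),(0,0,255));L((-50,27*sg,8),(-20,24*sg,16),(255,0,0))
L((-160,-27,0),(-160,27,0),(0,0,255))
th=np.linspace(0,6.3,40)
for z in(-48,-26):
    u=((proj(C,cp(toolT(s),np.column_stack([0*th+z,22*np.cos(th),3+22*np.sin(th)])))-off)*k).astype(int); cv2.polylines(b,[u.reshape(-1,1,2)],False,(0,255,0),1)
cv2.imwrite('pics/o9.png',b[:,:,::-1])
E
```

```text
(no output)
```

View pics/o9.png

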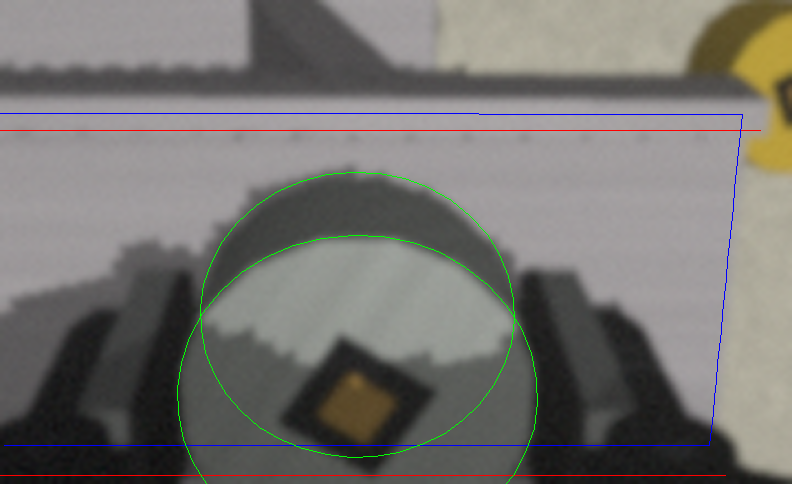

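>>> {"op": "move_arm", "data": {"targets": [[[0,0.03,0,0,0,0,0],[0,0.02,0,0,0,0,0],[0,0,0,0,0,0,0],[0,0,0,0,0,0,0]]]}}

```text
time_s: 9.2
eef_pos: [564.9, 34.9, 97.7]
ee_rot: [-0.019, -0.69, 0.152, 0.707]
force: [0.9, -0.0, -2.1]
grip_width: 0.497
```

>>> {"op": "move_arm", "data": {"targets": [[[0,0.007,0,0,0,0,0],[0,0.007,0,0,0,0,0],[0,0,0,0,0,0,0]]]}}

```text
time_s: 9.5
eef_pos: [564.7, 34.3, 95.5]
ee_rot: [-0.019, -0.69, 0.152, 0.707]
force: [0.3, 0.5, -1.8]
grip_width: 0.497
```

```bash
python3 - <<'E'
from tgt import *
rep()
E
```

```text
t 9.5 F chan [ 0.943 -0.221 -1.668] grip 0.4965793760204142
turn share [0.    0.002 0.   ]
pt in chan [-104.956    0.304    0.316] tcp in chan [-104.947   -2.653  -25.689]
```

>>> {"op": "move_arm", "data": {"targets": [[[0,0.005,0,0,0,0,0],[0,0,0,0,0,0,0],[0,0,0,0,0,0,0]]]}}

```text
time_s: 9.8
eef_pos: [564.8, 34.2, 95.0]
ee_rot: [-0.019, -0.69, 0.152, 0.707]
force: [-0.8, 0.6, 0.1]
grip_width: 0.498
```

>>> {"op": "move_arm", "data": {"targets": [[[0,0.004,0,0,0,0,0],[0,0,0,0,0,0,0],[0,0,0,0,0,0,0]]]}}

```text
time_s: 10.1
eef_pos: [564.8, 34.2, 95.0]
ee_rot: [-0.019, -0.69, 0.152, 0.707]
force: [-2.8, 2.1, 5.0]
grip_width: 0.496
```

>>> {"op": "move_arm", "data": {"targets": [[[0.6,-0.003,0,0,0,0,0],[0.7,0,0,0,0,0,0],[0.9,0,0,0,0,0,0],[1,0,0,0,0,0,0],[1,0,0,0,0,0,0]]]}}

```text
time_s: 10.6
eef_pos: [564.7, 34.1, 94.6]
ee_rot: [-0.019, -0.69, 0.152, 0.707]
force: [0.1, 0.7, 0.5]
grip_width: 1.001
```

```bash
python3 - <<'E'
from tgt import *
rep()
im=ctrl.capture('wrist'); cv2.imwrite('pics/w10.png',cv2.resize(im,(768,576))[:,:,::-1])
E
```

```text
t 10.6 F chan [0.542 0.059 0.658] grip 1.0009057346378991
turn share [0.    0.001 0.   ]
pt in chan [-104.954    0.243   -0.553] tcp in chan [-104.944   -2.717  -26.558]
```

View pics/w10.png

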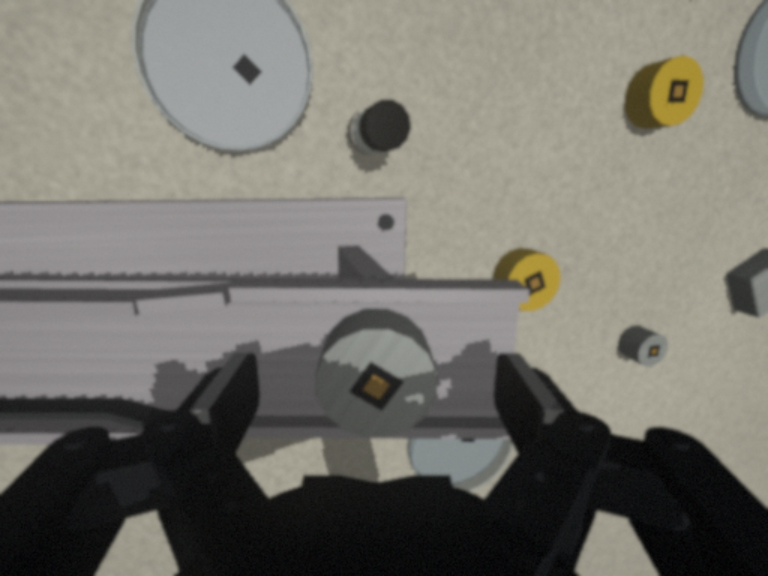

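>>> {"op": "move_arm", "data": {"targets": [[[1,-0.1,0,0,0,0,0],[1,-0.2,0,0,0,0,0],[0,0,0.16,0.01,0,0,0],[0,0,0.173,0.008,0,0,0],[0,0,0,0,0,0,0]]]}}

```text
time_s: 11.15
eef_pos: [555.0, -4.3, 151.4]
ee_rot: [-0.019, -0.69, 0.153, 0.707]
force: [0.9, 0.2, 0.1]
grip_width: 0.515
```

>>> {"op": "move_arm", "data": {"targets": [[[0,0,0,0,0,0,0],[0,0,0,0,0,0,0],[0,0,0,0,0,0,0],[0,0,0,0,0,0,0]]]}}

```text
time_s: 11.55
eef_pos: [555.1, -1.8, 150.2]
ee_rot: [-0.02, -0.69, 0.152, 0.708]
force: [-0.6, -0.2, -0.8]
grip_width: 0.003
```

```bash
python3 - <<'E'
from tgt import *
s,M,p=rep((0,0,0)); C=cam('wrist',s)
im=ctrl.capture('wrist'); cv2.imwrite('pics/w11.png',cv2.resize(im,(768,576))[:,:,::-1])
import pickle; pickle.dump((s,im),open('w11.pkl','wb'))
im=ctrl.capture('side'); im=cv2.resize(im[100:240,200:330],None,fx=5,fy=4.2,interpolation=cv2.INTER_CUBIC)
cv2.imwrite('pics/s11.png',im[:,:,::-1])
E
```

```text
t 11.55 F chan [-0.134  0.561 -0.849] grip 0.0030772663351457358
turn share [0.001 0.002 0.   ]
pt in chan [-154.312   -0.019   18.388] tcp in chan [-154.312   -0.019   18.388]
```

View pics/w11.png

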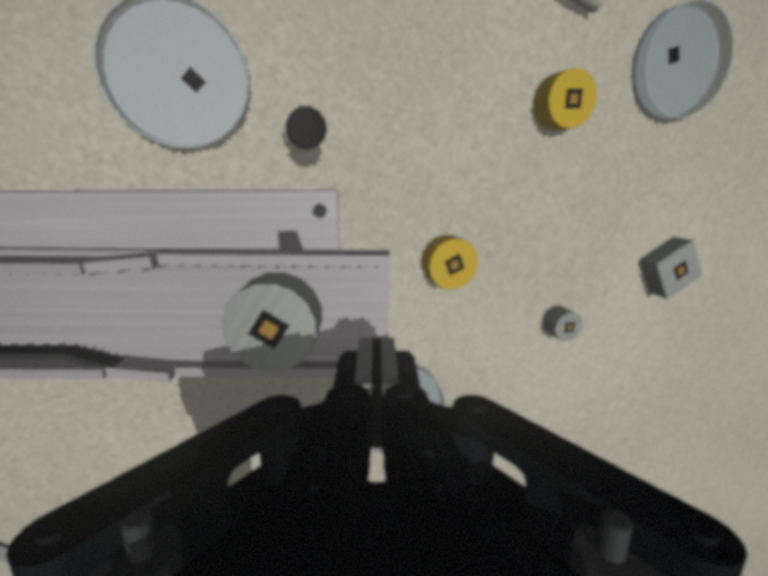

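View pics/s11.png

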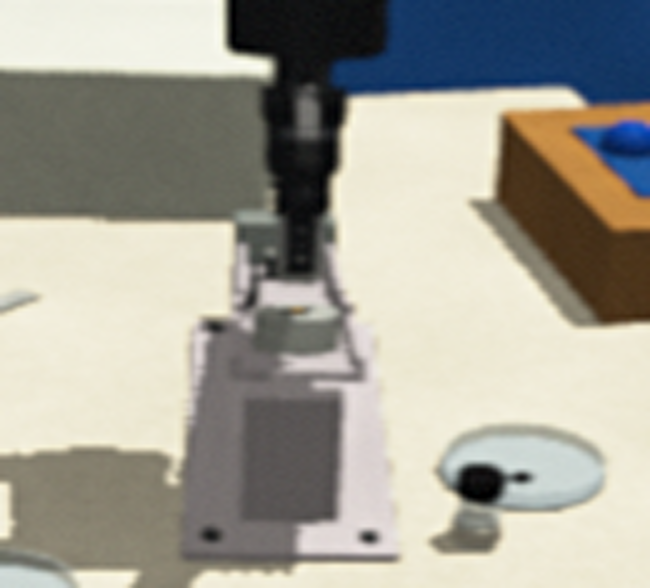

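>>> {"op": "move_arm", "data": {"targets": [[[0,0.1,0,0,0,0,0],[0,0.1,0,0,0,0,0],[0,0,0,0,0,0,0]]]}}

```text
time_s: 11.95
eef_pos: [552.6, -9.4, 119.6]
ee_rot: [-0.019, -0.689, 0.152, 0.709]
force: [-1.0, 0.5, 0.4]
grip_width: -0.004
```

```bash
python3 - <<'E'
from tgt import *
s,M,p=rep((0,0,0)); C=cam('wrist',s)
im=ctrl.capture('wrist'); cv2.imwrite('pics/w12.png',cv2.resize(im,(768,576))[:,:,::-1])
im=ctrl.capture('side'); im=cv2.resize(im[100:240,200:330],None,fx=5,fy=4.2,interpolation=cv2.INTER_CUBIC)
cv2.imwrite('pics/s12.png',im[:,:,::-1])
E
```

```text
t 11.95 F chan [0.172 1.029 0.484] grip -0.0037087512073930825
turn share [0.001 0.005 0.   ]
pt in chan [-154.683    0.942  -13.181] tcp in chan [-154.683    0.942  -13.181]
```

View pics/w12.png

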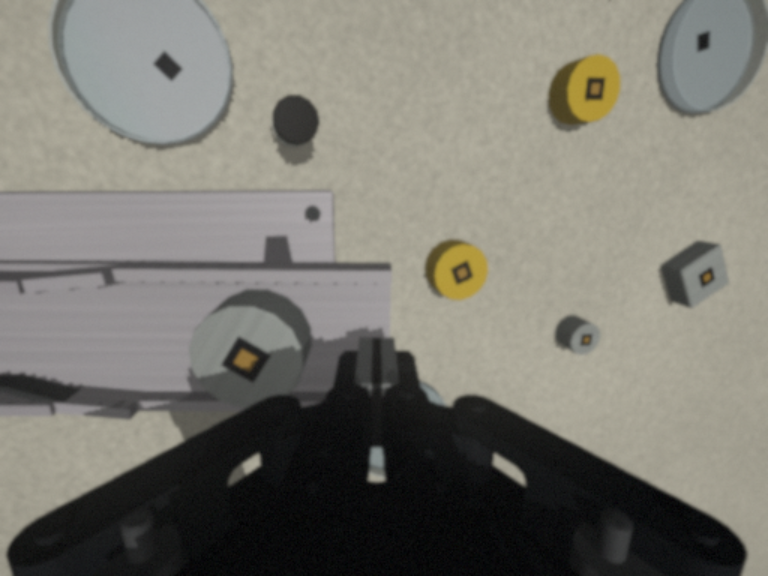

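View pics/s12.png

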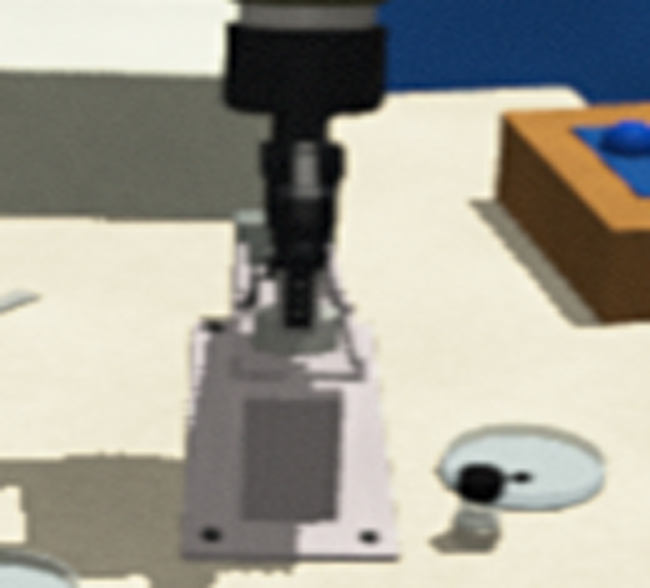

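```bash
python3 - <<'E'
from tgt import *
s=ctrl.sense(); M=toolT(s); S=cam('side')
for X in(-15,-20,-25,-30,-35): print(X,proj(S,cp(M,[(X,6,0),(X,0,0),(X,6,-5)])).round(1).tolist(), (T[:3,:3].T@(cp(M,[(X,6,0)])[0]-T[:3,3]))[2])
E
```

```text
-15 [[258.8, 186.0], [258.7, 185.4], [260.9, 186.0]] 3.9062939491821
-20 [[258.8, 183.9], [258.8, 183.3], [261.0, 184.0]] 8.906288994197325
-25 [[258.9, 181.9], [258.8, 181.3], [261.0, 181.9]] 13.90628403921253
-30 [[258.9, 179.8], [258.8, 179.2], [261.1, 179.8]] 18.906279084227755
-35 [[259.0, 177.7], [258.9, 177.1], [261.1, 177.8]] 23.906274129242952
```

>>> {"op": "move_arm", "data": {"targets": [[[0,0.025,0,0,0,0,0],[0,0.025,0,0,0,0,0],[0,0,0,0,0,0,0]]]}}

```text
time_s: 12.35
eef_pos: [553.1, -11.2, 113.8]
ee_rot: [-0.019, -0.69, 0.152, 0.708]
force: [-0.3, 0.4, 0.8]
grip_width: 0.001
```

>>> {"op": "move_arm", "data": {"targets": [[[0,0.013,0,0,0,0,0],[0,0,0,0,0,0,0]]]}}

```text
time_s: 12.55
eef_pos: [553.1, -11.7, 112.0]
ee_rot: [-0.019, -0.69, 0.152, 0.707]
force: [0.3, 0.7, -0.2]
grip_width: -0.003
```

```bash
python3 - <<'E'
from tgt import *
s,M,p=rep((0,0,0)); C=cam('wrist',s)
im=ctrl.capture('wrist'); cv2.imwrite('pics/w13.png',cv2.resize(im,(768,576))[:,:,::-1])
im=ctrl.capture('side'); im=cv2.resize(im[130:220,220:310],None,fx=6.5,fy=6.5,interpolation=cv2.INTER_CUBIC)
cv2.imwrite('pics/s13.png',im[:,:,::-1])
E
```

```text
t 12.55 F chan [ 0.773 -0.184  0.03 ] grip -0.0032320370913417784
turn share [0.    0.002 0.   ]
pt in chan [-154.875    0.023  -21.065] tcp in chan [-154.875    0.023  -21.065]
```

View pics/w13.png

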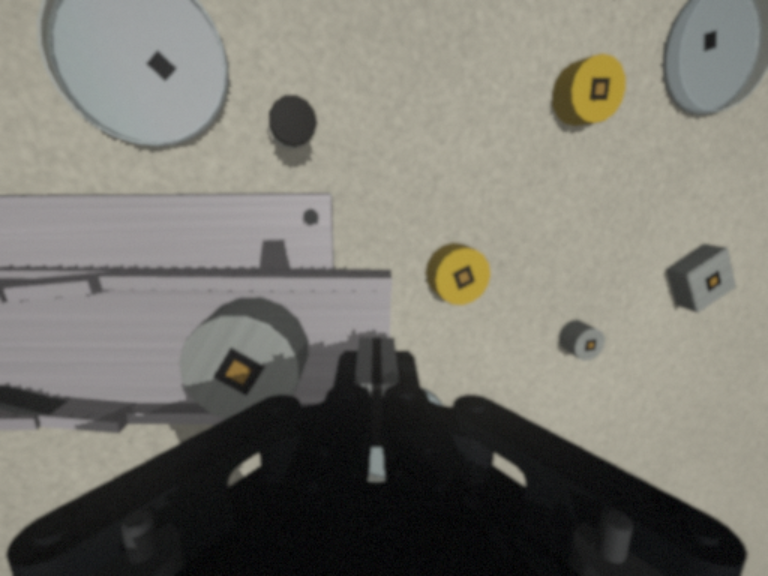

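View pics/s13.png

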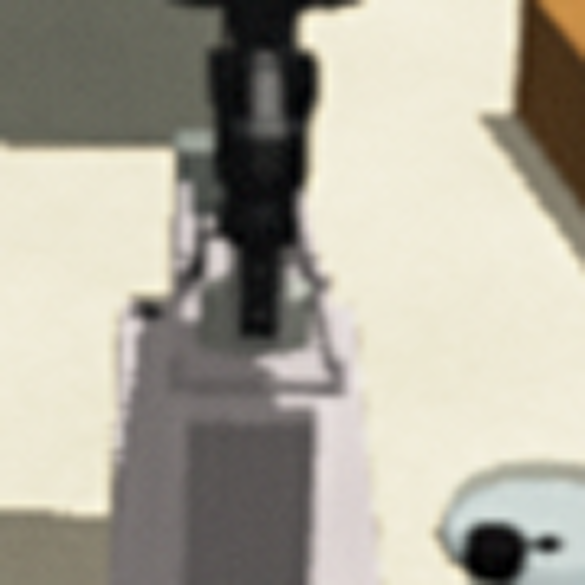

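>>> {"op": "move_arm", "data": {"targets": [[[0,0.013,0,0,0,0,0],[0,0.013,0,0,0,0,0],[0,0,0,0,0,0,0],[0,0,0,0,0,0,0]]]}}

```text
time_s: 13.05
eef_pos: [553.0, -12.6, 108.3]
ee_rot: [-0.019, -0.69, 0.152, 0.707]
force: [0.3, 0.0, -0.9]
grip_width: 0.004
```

>>> {"op": "move_arm", "data": {"targets": [[[0,0,-0.025,0,0,0,0],[0,0,-0.025,0,0,0,0],[0,0,-0.025,0,0,0,0],[0,0,-0.025,0,0,0,0],[0,0,-0.025,0,0,0,0]]]}}

```text
time_s: 13.55
eef_pos: [556.5, 5.6, 103.8]
ee_rot: [-0.019, -0.69, 0.152, 0.707]
force: [-0.9, -0.4, 0.4]
grip_width: -0.0
```

>>> {"op": "move_arm", "data": {"targets": [[[0,0,-0.025,0,0,0,0],[0,0,-0.025,0,0,0,0],[0,0,-0.025,0,0,0,0],[0,0,-0.025,0,0,0,0],[0,0,-0.025,0,0,0,0]]]}}

```text
time_s: 14.05
eef_pos: [559.9, 23.5, 99.2]
ee_rot: [-0.019, -0.69, 0.152, 0.707]
force: [-0.3, -0.6, -0.8]
grip_width: 0.002
```

```bash
python3 - <<'E'
from tgt import *
s,M,p=rep((0,0,0)); C=cam('wrist',s)
im=ctrl.capture('wrist'); cv2.imwrite('pics/w14.png',cv2.resize(im,(768,576))[:,:,::-1])
im=ctrl.capture('side'); im=cv2.resize(im[130:220,220:310],None,fx=6.5,fy=6.5,interpolation=cv2.INTER_CUBIC)
cv2.imwrite('pics/s14.png',im[:,:,::-1])
E
```

```text
t 14.05 F chan [-0.47   0.153 -0.912] grip 0.0019542509637950583
turn share [0.    0.001 0.   ]
pt in chan [-117.077   -0.022  -24.825] tcp in chan [-117.077   -0.022  -24.825]
```

View pics/w14.png

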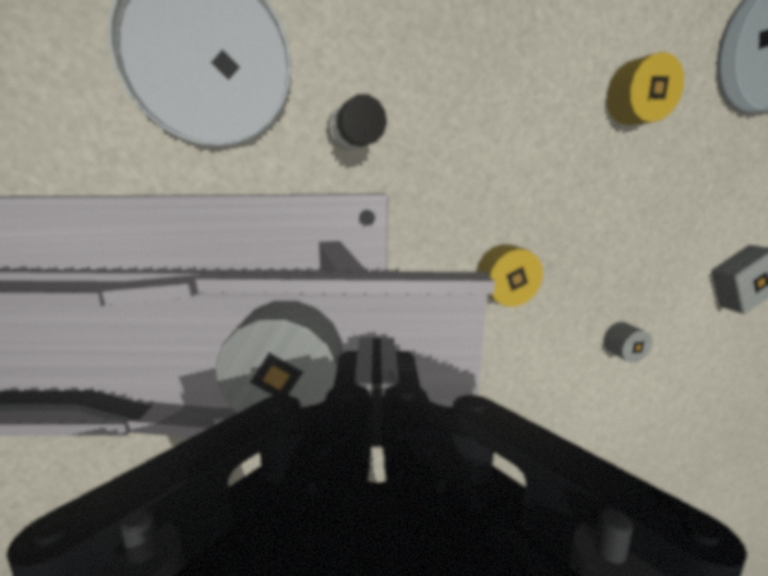

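View pics/s14.png

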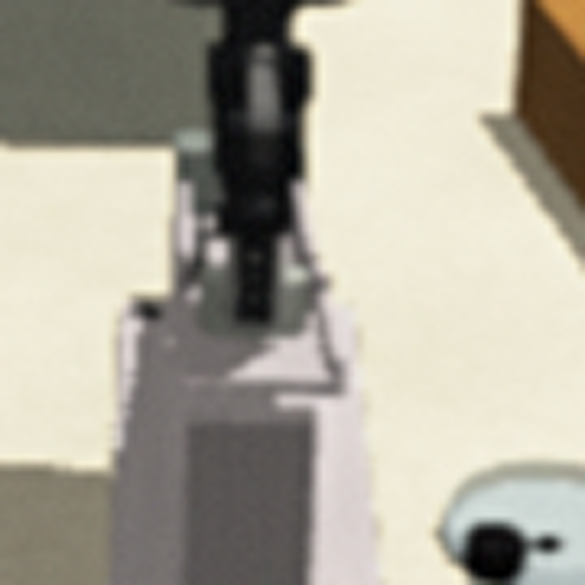

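```bash
cat > puckx.py <<'E'
from tgt import *
import sys
def puckx(uv,s,z=22):
    C=cam('wrist',s); K,D,E=C; p=cv2.undistortPoints(np.array([[uv]],float),K,D)[0,0]
    d=E[:3,:3].T@np.array([p[0],p[1],1]); o=-E[:3,:3].T@E[:3,3]
    o=T[:3,:3].T@(o-T[:3,3]); d=T[:3,:3].T@d
    return o+d*(z-o[2])/d[2]
E
python3 - <<'E'
from puckx import *
print(puckx((277/1.5,377/1.5),ctrl.sense()))
E
```

```text
[-80.989   0.591  22.   ]
```

>>> {"op": "move_arm", "data": {"targets": [[[0,0,-0.027,0,0,0,0],[0,0,-0.027,0,0,0,0],[0,0,-0.027,0,0,0,0],[0,0,-0.027,0,0,0,0],[0,0,-0.027,0,0,0,0]]]}}

```text
time_s: 14.65
eef_pos: [563.6, 42.8, 94.3]
ee_rot: [-0.019, -0.69, 0.152, 0.707]
force: [-0.8, -1.0, -0.3]
grip_width: 0.006
```

>>> {"op": "move_arm", "data": {"targets": [[[0,0,-0.027,0,0,0,0],[0,0,-0.027,0,0,0,0],[0,0,-0.027,0,0,0,0],[0,0,-0.027,0,0,0,0],[0,0,-0.027,0,0,0,0]]]}}

```text
time_s: 15.15
eef_pos: [567.3, 62.1, 89.4]
ee_rot: [-0.019, -0.69, 0.152, 0.707]
force: [-0.8, -0.8, -0.1]
grip_width: 0.0
```

>>> {"op": "move_arm", "data": {"targets": [[[0,0,-0.02,0,0,0,0],[0,0,-0.02,0,0,0,0],[0,0,-0.02,0,0,0,0],[0,0,-0.02,0,0,0,0]]]}}

```text
time_s: 15.55
eef_pos: [569.5, 73.4, 86.6]
ee_rot: [-0.019, -0.69, 0.152, 0.707]
force: [0.5, -0.8, 0.3]
grip_width: -0.001
```

```bash
python3 - <<'E'
from tgt import *
s,M,p=rep((0,0,0))
im=ctrl.capture('wrist'); cv2.imwrite('pics/w15.png',cv2.resize(im,(768,576))[:,:,::-1])
E
```

```text
t 15.55 F chan [-0.759 -0.661  0.117] grip -0.001031928954869865
turn share [0.    0.001 0.   ]
pt in chan [-64.663   0.003 -24.793] tcp in chan [-64.663   0.003 -24.793]
```

View pics/w15.png

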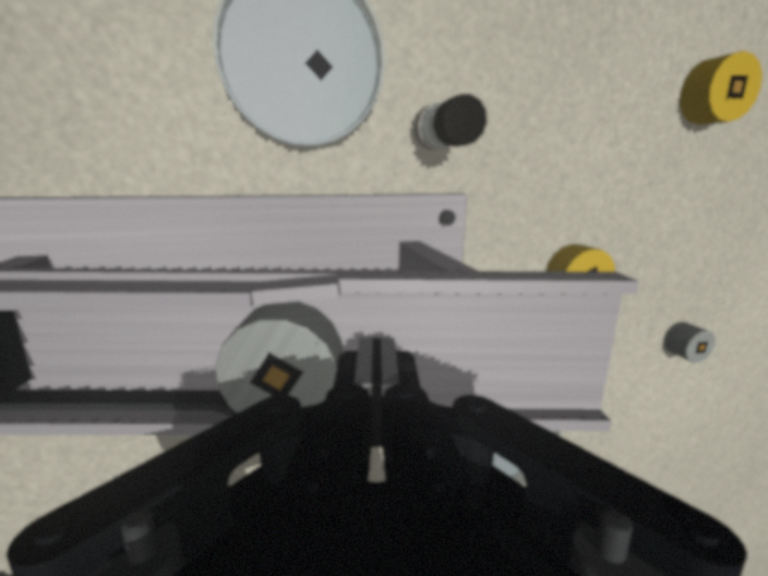

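>>> {"op": "move_arm", "data": {"targets": [[[0,0,-0.02,0,0,0,0],[0,0,-0.02,0,0,0,0],[0,0,-0.02,0,0,0,0],[0,0,-0.02,0,0,0,0],[0,0,-0.02,0,0,0,0]]]}}

```text
time_s: 16.1
eef_pos: [572.5, 87.5, 83.1]
ee_rot: [-0.019, -0.69, 0.152, 0.707]
force: [1.5, -2.8, 0.3]
grip_width: 0.004
```

>>> {"op": "move_arm", "data": {"targets": [[[0,0,-0.02,0,0,0,0],[0,0,-0.02,0,0,0,0],[0,0,-0.02,0,0,0,0],[0,0,-0.02,0,0,0,0],[0,0,-0.02,0,0,0,0]]]}}

```text
time_s: 16.6
eef_pos: [575.2, 101.8, 79.6]
ee_rot: [-0.019, -0.69, 0.152, 0.707]
force: [0.2, -4.0, 3.8]
grip_width: 0.003
```

>>> {"op": "move_arm", "data": {"targets": [[[0,0,-0.02,0,0,0,0],[0,0,-0.02,0,0,0,0],[0,0,-0.02,0,0,0,0]]]}}

```text
time_s: 16.9
eef_pos: [576.5, 110.5, 77.4]
ee_rot: [-0.019, -0.69, 0.152, 0.707]
force: [0.4, -4.5, 4.5]
grip_width: -0.001
```

```bash
python3 - <<'E'
from puckx import *
s,M,p=rep((0,0,0))
im=ctrl.capture('wrist'); cv2.imwrite('pics/w16.png',cv2.resize(im,(768,576))[:,:,::-1])
a=im[170:300,60:260]; cv2.imwrite('pics/w16z.png',cv2.resize(a[:,:,::-1],None,fx=4,fy=4,interpolation=cv2.INTER_CUBIC))
E
```

```text
t 16.9 F chan [-5.35  -1.24   3.352] grip -0.0005683572362049572
turn share [0.    0.001 0.   ]
pt in chan [-25.806   0.035 -24.624] tcp in chan [-25.806   0.035 -24.624]
```

View pics/w16.png

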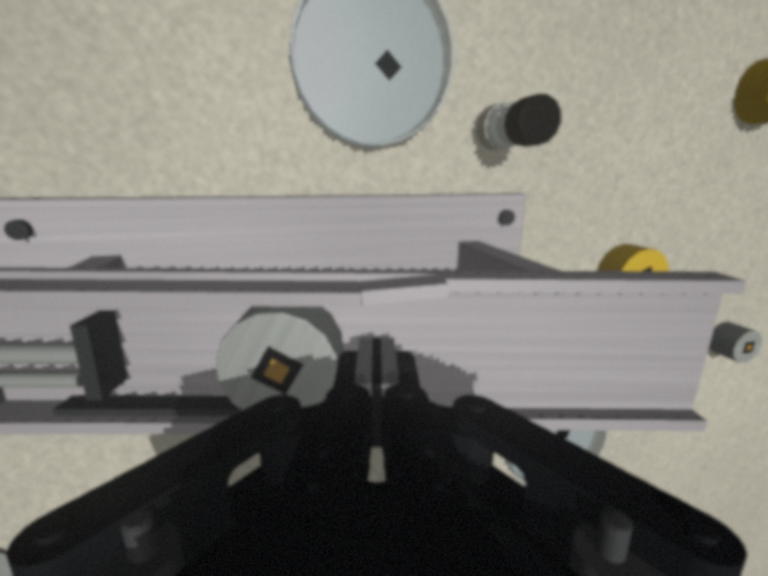

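View pics/w16z.png

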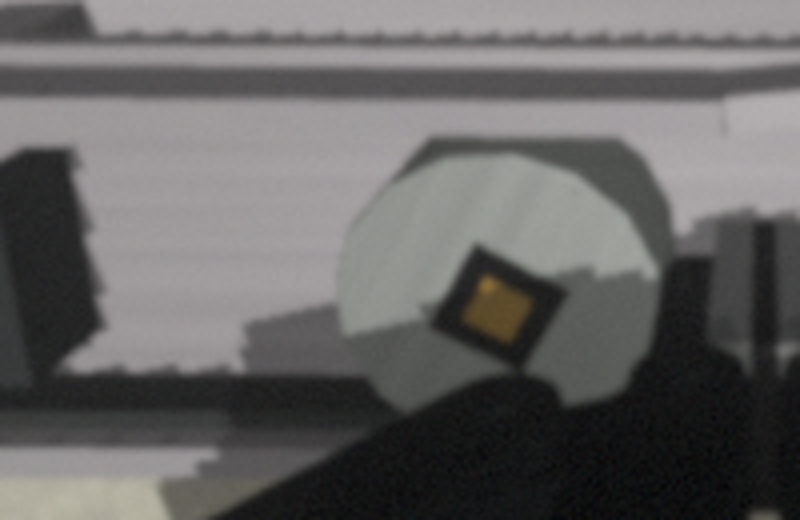

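```bash
python3 - <<'E'
from puckx import *
s=ctrl.sense()
print('pad',puckx((60+85/4,170+240/4),s,0),puckx((60+75/4,170+150/4),s,0),puckx((60+100/4,170+325/4),s,0))
print('padtop',puckx((60+12/4,170+255/4),s,16))
print('puck',puckx((60+497/4,170+307/4),s))
E
```

```text
pad [78.961 -1.571  0.   ] [ 77.819 -16.274   0.   ] [79.214 13.034  0.   ]
padtop [78.277 -6.836 16.   ]
puck [10.591 -2.045 22.   ]
```

>>> {"op": "move_arm", "data": {"targets": [[[0,0,-0.02,0,0,0,0],[0,0,-0.02,0,0,0,0],[0,0,-0.02,0,0,0,0],[0,0,-0.02,0,0,0,0],[0,0,-0.02,0,0,0,0]]]}}

```text
time_s: 17.45
eef_pos: [579.3, 124.7, 73.8]
ee_rot: [-0.019, -0.69, 0.152, 0.707]
force: [-1.0, -4.5, 4.4]
grip_width: -0.001
```

>>> {"op": "move_arm", "data": {"targets": [[[0,0,-0.02,0,0,0,0],[0,0,-0.02,0,0,0,0],[0,0,-0.02,0,0,0,0],[0,0,-0.02,0,0,0,0],[0,0,-0.02,0,0,0,0]]]}}

```text
time_s: 17.95
eef_pos: [582.0, 139.0, 70.1]
ee_rot: [-0.019, -0.69, 0.152, 0.707]
force: [-0.3, -5.1, 4.3]
grip_width: 0.001
```

>>> {"op": "move_arm", "data": {"targets": [[[0,0,-0.01,0,0,0,0],[0,0,-0.01,0,0,0,0],[0,0,-0.01,0,0,0,0]]]}}

```text
time_s: 18.25
eef_pos: [582.8, 143.2, 69.1]
ee_rot: [-0.019, -0.69, 0.152, 0.707]
force: [0.1, -5.8, 5.8]
grip_width: -0.003
```

```bash
python3 - <<'E'
from puckx import *
s,M,p=rep((0,0,0))
im=ctrl.capture('wrist'); 
a=im[170:300,60:260]; cv2.imwrite('pics/w17z.png',cv2.resize(a[:,:,::-1],None,fx=4,fy=4,interpolation=cv2.INTER_CUBIC))
E
```

```text
t 18.25 F chan [-6.917 -1.234  4.226] grip -0.0029699772372639025
turn share [0.    0.001 0.   ]
pt in chan [  8.512   0.016 -24.599] tcp in chan [  8.512   0.016 -24.599]
```

View pics/w17z.png

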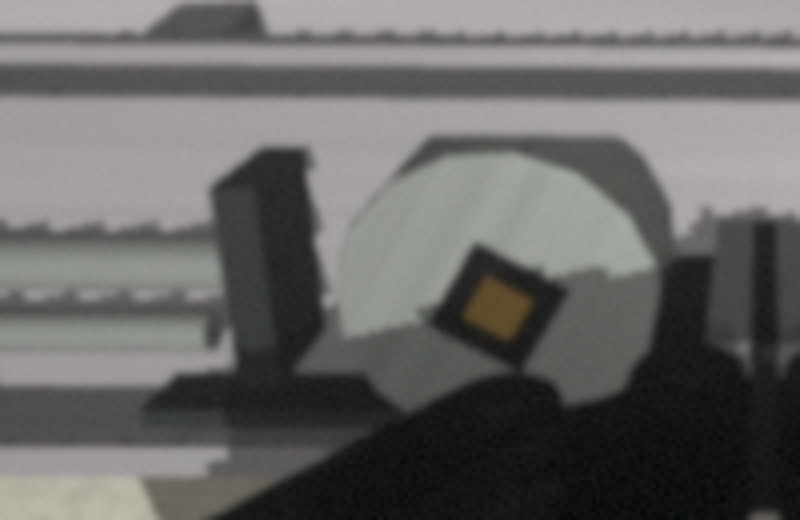

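>>> {"op": "move_arm", "data": {"targets": [[[0,0,-0.007,0,0,0,0],[0,0,-0.007,0,0,0,0],[0,0,-0.007,0,0,0,0]]]}}

```text
time_s: 18.6
eef_pos: [583.4, 146.2, 68.3]
ee_rot: [-0.019, -0.69, 0.152, 0.707]
force: [-0.5, -5.2, 6.0]
grip_width: -0.001
```

>>> {"op": "move_arm", "data": {"targets": [[[0,0,-0.007,0,0,0,0],[0,0,-0.007,0,0,0,0]]]}}

```text
time_s: 18.8
eef_pos: [583.8, 148.2, 67.8]
ee_rot: [-0.019, -0.69, 0.152, 0.707]
force: [-0.9, -5.5, 5.3]
grip_width: 0.002
```

>>> {"op": "move_arm", "data": {"targets": [[[0,0,-0.007,0,0,0,0]]]}}

```text
time_s: 18.9
eef_pos: [584.0, 149.2, 67.5]
ee_rot: [-0.019, -0.69, 0.152, 0.707]
force: [0.3, -4.9, 5.5]
grip_width: 0.001
```

>>> {"op": "move_arm", "data": {"targets": [[[0,0,-0.007,0,0,0,0]]]}}

```text
time_s: 19.0
eef_pos: [584.2, 150.2, 67.3]
ee_rot: [-0.019, -0.69, 0.152, 0.707]
force: [-1.8, -6.4, 5.4]
grip_width: -0.004
```

>>> {"op": "move_arm", "data": {"targets": [[[0,0,-0.007,0,0,0,0],[0,0,-0.007,0,0,0,0]]]}}

```text
time_s: 19.2
eef_pos: [584.5, 152.2, 66.8]
ee_rot: [-0.019, -0.69, 0.152, 0.707]
force: [-1.0, -5.2, 5.5]
grip_width: 0.002
```

>>> {"op": "move_arm", "data": {"targets": [[[0,0,-0.005,0,0,0,0]]]}}

```text
time_s: 19.3
eef_pos: [584.7, 152.9, 66.6]
ee_rot: [-0.019, -0.69, 0.152, 0.707]
force: [-0.0, -5.2, 5.9]
grip_width: -0.003
```

>>> {"op": "move_arm", "data": {"targets": [[[0,0,-0.005,0,0,0,0]]]}}

```text
time_s: 19.4
eef_pos: [584.8, 153.6, 66.4]
ee_rot: [-0.019, -0.69, 0.152, 0.707]
force: [0.1, -6.4, 5.5]
grip_width: -0.002
```

```bash
python3 - <<'E'
from puckx import *
s,M,p=rep((0,0,0))
im=ctrl.capture('wrist'); 
a=im[170:300,60:260]; cv2.imwrite('pics/w18z.png',cv2.resize(a[:,:,::-1],None,fx=4,fy=4,interpolation=cv2.INTER_CUBIC))
print(ctrl.sense()['force'])
E
```

```text
t 19.4 F chan [-7.367 -1.326  3.792] grip -0.002353907872698613
turn share [ 0.     0.001 -0.   ]
pt in chan [ 19.38    0.04  -24.614] tcp in chan [ 19.38    0.04  -24.614]
[-0.712 -5.349  4.651]
```

View pics/w18z.png

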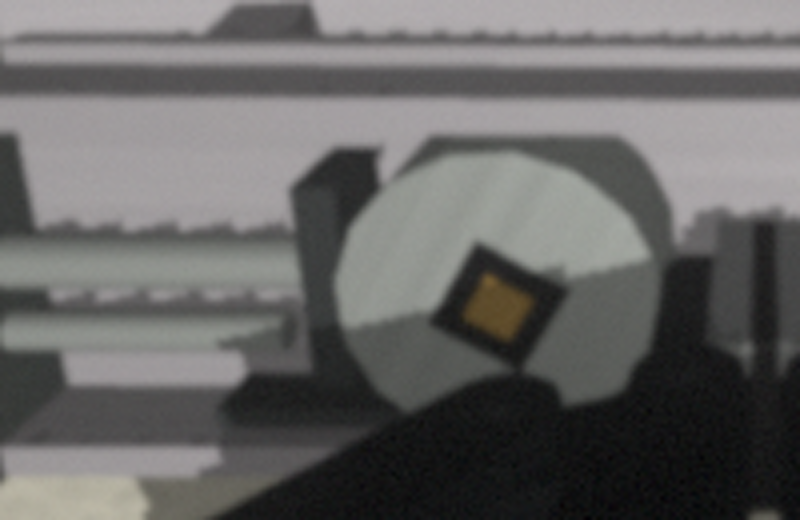

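>>> {"op": "move_arm", "data": {"targets": [[[0,0,-0.005,0,0,0,0]]]}}

```text
time_s: 19.55
eef_pos: [584.9, 154.0, 66.3]
ee_rot: [-0.02, -0.69, 0.152, 0.707]
force: [-0.9, -6.2, 4.7]
grip_width: -0.002
```

>>> {"op": "move_arm", "data": {"targets": [[[0,0,-0.005,0,0,0,0]]]}}

```text
time_s: 19.65
eef_pos: [585.0, 154.6, 66.2]
ee_rot: [-0.02, -0.69, 0.152, 0.707]
force: [-1.3, -8.2, 6.6]
grip_width: 0.002
```

>>> {"op": "move_arm", "data": {"targets": [[[0,0,-0.005,0,0,0,0]]]}}

```text
time_s: 19.75
eef_pos: [585.1, 155.1, 66.0]
ee_rot: [-0.02, -0.69, 0.153, 0.707]
force: [-1.5, -9.2, 7.8]
grip_width: -0.003
```

>>> {"op": "move_arm", "data": {"targets": [[[0,0,0,0,0,0,0]]]}}

```text
time_s: 19.85
eef_pos: [585.1, 155.1, 66.1]
ee_rot: [-0.02, -0.69, 0.153, 0.707]
force: [-1.1, -8.2, 6.2]
grip_width: -0.002
```

>>> {"op": "move_arm", "data": {"targets": [[[0,0,-0.003,0,0,0,0]]]}}

```text
time_s: 19.95
eef_pos: [585.2, 155.4, 66.0]
ee_rot: [-0.02, -0.69, 0.153, 0.707]
force: [-2.3, -9.8, 7.0]
grip_width: -0.001
```

>>> {"op": "move_arm", "data": {"targets": [[[0,0,0,0,0,0,0],[0,0,0,0,0,0,0]]]}}

```text
time_s: 20.15
eef_pos: [585.2, 155.3, 66.0]
ee_rot: [-0.02, -0.69, 0.153, 0.707]
force: [-1.4, -8.8, 7.4]
grip_width: 0.001
```

>>> {"op": "move_arm", "data": {"targets": [[[0,0,0.01,0,0,0,0],[0,0,0.02,0,0,0,0],[0,0,0.07,0,0,0,0],[0,-0.1,0.05,0,0,0,0],[0,-0.25,0,0,0,0,0]]]}}

```text
time_s: 20.65
eef_pos: [582.2, 145.8, 121.1]
ee_rot: [-0.019, -0.688, 0.153, 0.709]
force: [0.9, 0.1, -0.3]
grip_width: 0.001
```

>>> {"op": "move_arm", "data": {"targets": [[[0,-0.15,0.1,0.1,0,0,0],[0,0,0.1,0.2,0,0,0],[0,0,0,0.2,0,0,0],[0,0,0,0.1,0,0,0],[0,0,0,0,0,0,0]]]}}

```text
time_s: 21.15
eef_pos: [489.8, 141.3, 152.7]
ee_rot: [-0.019, -0.69, 0.151, 0.707]
force: [1.1, -0.7, 0.3]
grip_width: -0.003
```

```bash
python3 - <<'E'
from puckx import *
s,M,p=rep((0,0,0)); print(s['force'])
im=ctrl.capture('wrist'); cv2.imwrite('pics/w20.png',cv2.resize(im,(768,576))[:,:,::-1])
im=ctrl.capture('side'); cv2.imwrite('pics/s20.png',cv2.resize(im[110:240,190:350],None,fx=4.5,fy=4.5,interpolation=cv2.INTER_CUBIC)[:,:,::-1])
E
```

```text
t 21.15 F chan [-0.54  -1.253  0.212] grip -0.003245938741302402
turn share [0.001 0.    0.001]
pt in chan [-30.503  91.005  51.835] tcp in chan [-30.503  91.005  51.835]
[ 1.142 -0.7    0.336]
```

View pics/w20.png

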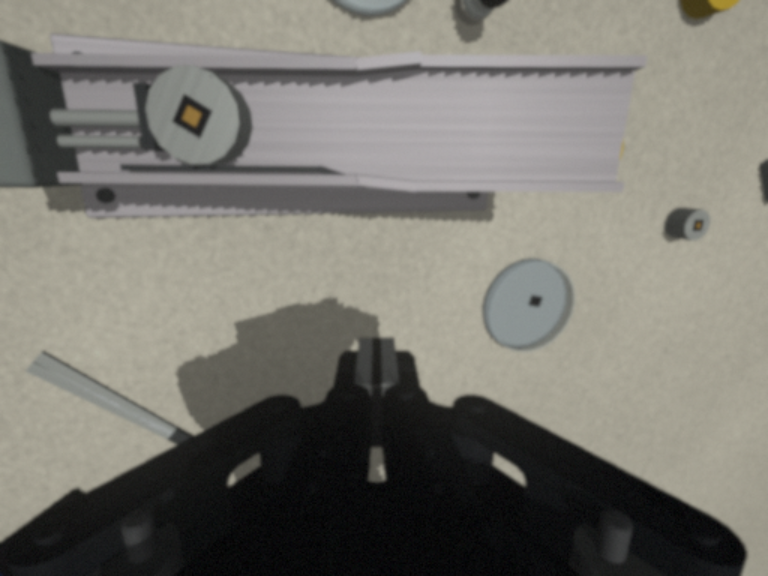

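View pics/s20.png

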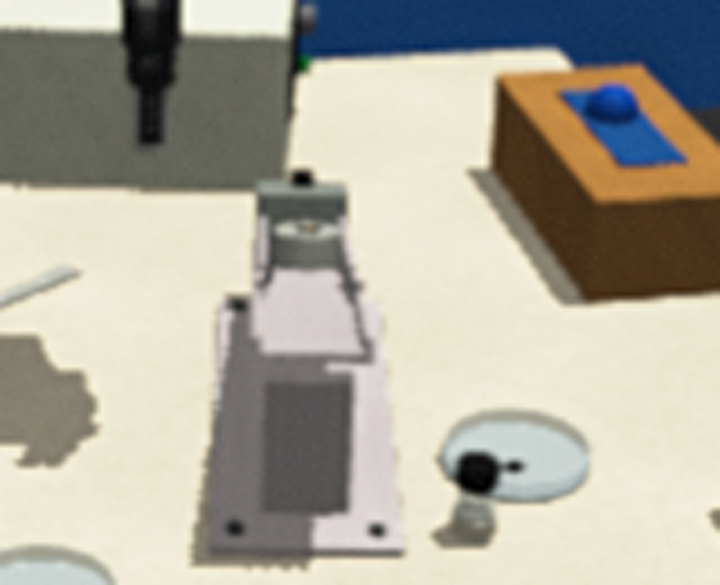

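```bash
python3 - <<'E'
from puckx import *
s=ctrl.sense()
print(puckx((192/1.5,116/1.5),s))
print(ctrl.finish_job())
E
```

```text
[56.842 -5.273 22.   ]
the job is handed in; nothing more can be done
None
```

I set the steel carrier chip up in the upper chute, let go of it, and pushed it down past the drag spring onto the escapement stop. I then pulled the tool clear and handed the job in at about 21 s.

**Seating:** the drag while pushing measured about 6.7 N. The force then climbed and held at about 10.4 N (brief peak about 11.4 N). By that reading the stop carried about 4 to 4.5 N, well under its 12 N limit. The compression of nearly 2 mm suggests slightly less, about 3.7 N.

**Last checks:** the final pictures show the carrier flat, chip up, against the pad with the arm clear. None of the pictures showed anything else on the bench moved. The contact force left after the tool was withdrawn could not be measured. I am relying on the drag spring holding the carrier in place.

**What went wrong or disagreed:**
- **First grasp:** it closed above the carrier without touching it. The finger tips end about 25–35 mm behind the stated TCP, so I worked 25 mm or more lower than the text suggests.
- **Drag:** it read a little above the stated 6 N, with a 4–6 N upward force on the fingers, so some rubbing is probably included.
- **Sideways position:** the last picture put the carrier 5 mm off the centre line, while the earlier view during the push gave 2 mm. Both are within the 8 mm limit, and the spring does press it toward that wall.

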